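Lay the turned rollers up by size on the sloping rack

TASK

Set the small dark wooden chock on the low end of the sloping aluminium rack, against the lip, with its slanted face looking up the slope. Then lay the four steel rollers gently, never dropping them, crosswise on the rack one after another, the thickest first against the chock and then each next thinner one just behind it, so that they rest against one another in order of size with the thinnest highest up. Leave the row lying still and let go of everything.

Things in the scene. Friction and masses are not known exactly. Their poses are not given: they have to be found in the camera images.
- rack: fixed sloping rack: aluminium strip 36 mm wide, 200 mm long along its y, on a grey foot. Origin on the table under its middle, z up. Top surface at height 32 mm + 0.06 y, so -y is the low end. No side walls: rollers lie along its x and roll freely down it. In place the centres are at about y = -49, -9, 23, 46 mm (thick to thin), 51, 50, 47, 45 mm above the table.
- rack_seat (a point): where the chock goes: centre of a black patch on the strip's surface, 34 mm long along the slope, just up-slope of a lip (4 mm high) across the low end of the rack; it lies at y = -78 mm of the rack. Axes as the rack's.
- chock_c (a point): centre of a loose wooden wedge standing on the table: 36 mm wide (x), 34 long (y), 36 high, 120 g. Upright back at y = -17 mm; slanted face rises from the foot at y = +17 to the top at y = -3 mm, so the flat top is 14 mm long. Can be gripped across its 36 mm width. In place its y points up the slope, as the rack's, and roller 44 rests 30 mm from it.
- roller44_c (a point): centre of the thickest of four bright steel rollers (dark bore in each end): diameter 44 mm, length 52 mm along its own x, about 340 g. It starts level in a fixed dark V-block (26 mm long along the roller, 48 mm across, 32 mm high), both ends overhanging 13 mm, so it can be gripped by its end faces and lifted out.
- roller36_c (a point): centre of the second thickest of four bright steel rollers (dark bore in each end): diameter 36 mm, length 52 mm along its own x, about 240 g. It starts level in a fixed dark V-block (26 mm long along the roller, 48 mm across, 32 mm high), both ends overhanging 13 mm, so it can be gripped by its end faces and lifted out.
- roller28_c (a point): centre of the third thickest of four bright steel rollers (dark bore in each end): diameter 28 mm, length 52 mm along its own x, about 150 g. It starts level in a fixed dark V-block (26 mm long along the roller, 48 mm across, 32 mm high), both ends overhanging 13 mm, so it can be gripped by its end faces and lifted out.
- roller20_c (a point): centre of the thinnest of four bright steel rollers (dark bore in each end): diameter 20 mm, length 52 mm along its own x, about 80 g. It starts level in a fixed dark V-block (26 mm long along the roller, 48 mm across, 32 mm high), both ends overhanging 13 mm, so it can be gripped by its end faces and lifted out.
Mind the look-alikes: they are no part of the job. Leave any blue or red look-alike of the part that bears roller20_c alone. What is shaped like the part that bears roller28_c but blue is not meant.

How it is judged (in metres and radians):
On the way, in this order (a step that is already met when the one before it is completed fails the run):
1. the chock sits at the low end of the rack, let go (x of chock_c in the frame of rack between -0.012 and 0.012 m and y of chock_c in the frame of rack between -0.0829 and -0.0669 m and z of chock_c in the frame of rack between 0.0403 and 0.0513 m and angle between the x axis of chock and the x axis of rack, either way round below 0.2 rad and linear speed of chock below 0.02 m/s and angle between chock_c's own z axis and vertical below 0.15 rad and not (contact force between the fingers and chock above 0.1 N)), for 0.2 s.
2. the thickest roller rests in its place in the row, let go (x of roller44_c in the frame of rack between -0.012 and 0.012 m and y of roller44_c in the frame of rack between -0.0552 and -0.0332 m and z of roller44_c in the frame of rack between 0.0461 and 0.0571 m and angle between the x axis of roller44 and the x axis of rack, either way round below 0.2 rad and linear speed of roller44 below 0.02 m/s and distance between roller44_c and chock_c below 0.0355 m and not (contact force between the fingers and roller44 above 0.1 N)), for 0.2 s.
3. the second thickest roller rests in its place in the row, let go (x of roller36_c in the frame of rack between -0.012 and 0.012 m and y of roller36_c in the frame of rack between -0.0153 and 0.0067 m and z of roller36_c in the frame of rack between 0.0445 and 0.0555 m and angle between the x axis of roller36 and the x axis of rack, either way round below 0.2 rad and linear speed of roller36 below 0.02 m/s and distance between roller44_c and roller36_c below 0.044 m and not (contact force between the fingers and roller36 above 0.1 N)), for 0.2 s.
4. the third roller rests in its place in the row, let go (x of roller28_c in the frame of rack between -0.012 and 0.012 m and y of roller28_c in the frame of rack between 0.0167 and 0.0387 m and z of roller28_c in the frame of rack between 0.0424 and 0.0534 m and angle between the x axis of roller28 and the x axis of rack, either way round below 0.2 rad and linear speed of roller28 below 0.02 m/s and distance between roller36_c and roller28_c below 0.036 m and not (contact force between the fingers and roller28 above 0.1 N)), for 0.2 s.
5. the thinnest roller rests in its place in the row, let go (x of roller20_c in the frame of rack between -0.012 and 0.012 m and y of roller20_c in the frame of rack between 0.0405 and 0.0625 m and z of roller20_c in the frame of rack between 0.0398 and 0.0508 m and angle between the x axis of roller20 and the x axis of rack, either way round below 0.2 rad and linear speed of roller20 below 0.02 m/s and distance between roller28_c and roller20_c below 0.028 m and not (contact force between the fingers and roller20 above 0.1 N)), for 0.2 s.
At the end, for the whole second after the job is handed in: All released and at rest: chock upright within 12 mm of the lip, slanted face up-slope; the 44 mm roller against it (centres within 35.5 mm); then the 36, 28 and 20 mm rollers in order up the slope, each within 4 mm of the one before, all centred on the strip within 12 mm and square within 0.2 rad (x of chock_c in the frame of rack between -0.012 and 0.012 m and y of chock_c in the frame of rack between -0.0829 and -0.0669 m and z of chock_c in the frame of rack between 0.0403 and 0.0513 m and angle between the x axis of each of chock, roller44, roller36, roller28, roller20 and the x axis of rack, either way round below 0.2 rad and linear speed of each of chock, roller44, roller36, roller28, roller20 below 0.02 m/s and angle between chock_c's own z axis and vertical below 0.15 rad and x of roller44_c in the frame of rack between -0.012 and 0.012 m and y of roller44_c in the frame of rack between -0.0552 and -0.0332 m and z of roller44_c in the frame of rack between 0.0461 and 0.0571 m and distance between roller44_c and chock_c below 0.0355 m and x of roller36_c in the frame of rack between -0.012 and 0.012 m and y of roller36_c in the frame of rack between -0.0153 and 0.0067 m and z of roller36_c in the frame of rack between 0.0445 and 0.0555 m and distance between roller44_c and roller36_c below 0.044 m and x of roller28_c in the frame of rack between -0.012 and 0.012 m and y of roller28_c in the frame of rack between 0.0167 and 0.0387 m and z of roller28_c in the frame of rack between 0.0424 and 0.0534 m and distance between roller36_c and roller28_c below 0.036 m and x of roller20_c in the frame of rack between -0.012 and 0.012 m and y of roller20_c in the frame of rack between 0.0405 and 0.0625 m and z of roller20_c in the frame of rack between 0.0398 and 0.0508 m and distance between roller28_c and roller20_c below 0.028 m); the robot touches nothing.
It fails at once if a roller is dropped onto the rack or banged down (faster than 0.5 m/s just above it) ((linear speed of roller44 above 0.5 m/s and z of roller44_c in the frame of rack below 0.07 m and x of roller44_c in the frame of rack between -0.03 and 0.03 m and y of roller44_c in the frame of rack between -0.1 and 0.1 m) or (linear speed of roller36 above 0.5 m/s and z of roller36_c in the frame of rack below 0.066 m and x of roller36_c in the frame of rack between -0.03 and 0.03 m and y of roller36_c in the frame of rack between -0.1 and 0.1 m) or (linear speed of roller28 above 0.5 m/s and z of roller28_c in the frame of rack below 0.062 m and x of roller28_c in the frame of rack between -0.03 and 0.03 m and y of roller28_c in the frame of rack between -0.1 and 0.1 m) or (linear speed of roller20 above 0.5 m/s and z of roller20_c in the frame of rack below 0.058 m and x of roller20_c in the frame of rack between -0.03 and 0.03 m and y of roller20_c in the frame of rack between -0.1 and 0.1 m)).
It also fails if it takes over 136 s, if anything falls off the work surface, if the arm or the gripper's body presses on something with over 40 N, if the wrist force passes 120 N, or if a joint passes its speed limit or range.

ROBOT

A 7-joint arm with a two-finger parallel gripper is mounted at the origin on the work surface. World frame = base frame: x ahead of the robot, y to its left, z up, the work surface at z = 0. Lengths are in mm, angles in rad, forces in N, time in s.
With the tool pointing down it reaches from about 400 to 900 mm from the base axis. Payload 5.5 kg.
Tool frame: the origin (TCP) lies midway between the tips of the shut fingers; the grasp point (between the pads) lies 19 mm behind it; z points along the fingers, y is the line along which they close (so a half turn about z gives the same grasp; the last joint's range is limited). The gripper opens to 92 mm and grips with 3 to 60 N. Pads are 19 mm wide; open, the fingers measure 130 mm over their backs; the gripper's body (75 mm by 190 mm) begins 47 mm behind the grasp point.
Start: joints at [-0.926, 0.501, -0.427, 1.55, 0.221, 1.138, -0.21], TCP at [242.147, 603.212, 226.729] pointing down, gripper open.
Joint ranges: [-2.88, 2.88], [-0.31, 2.03], [-1.54, 1.56], [0.2, 2.42], [-1.41, 4.55], [0.19, 2.02], [-2.57, 2.57]. Speed limits (rad/s): [2.57, 2.57, 3.14, 3.14, 3.14, 3.14, 3.14].

INTERFACE

Orientations are given as a rotation vector (axis times angle).
In Python, from station import sense, vision, ticket gives the robot as it stands. The module is installed in compiled form; this text tells all that it offers.
- The arm moves only by the tool play_rows, never from a script. Its argument "commands" is one flat list of numbers, 7 for each row, row after row: the opening, from -1 (shut) to 1 (fully open), so that 0 is half open, then the shift along the tool's x, y, z in m, then the turn, a rotation vector about the tool's x, y, z in degrees. A call has exactly 5 rows; each row is the pose to reach, as a shift and turn from the pose commanded when the call began, along the tool's axes at that moment; what a row does not reach only later rows make up. A row lasts 1/10 s, in which the tool goes at most 50 mm and 8.59 degrees, less where a joint would pass 70% of its speed; a pose out of reach is approached as far as the arm can. A call with a gripper value outside its range is refused whole. The fingers move at their own pace and stop on an object; "force" is the grip in N (left out, the last holds). Time passes only in rows, so rows that repeat a pose let the fingers close, or fill a call up. It gives the time, the measured TCP pose, the force, the opening and the grip force at its end, in the units of the state.
- sense(): the state, without advancing time (a new reading comes with each control period).
- vision.camera(name): name is "scene" or "side" or "wrist"; returns (picture, depth): 480x640x3 uint8, red, green, blue; 480x640 float32, mm along the optical axis (not along the pixel's ray), 0 where there is no reading.
- vision.camera_params(name): a dict with "fx", "fy", "cx", "cy" (pixels), "rvec" (rotation vector, rad) and "tvec" (3), from world to camera coordinates, as OpenCV has them. Camera axes: x right, y down, z forward; pixel columns grow to the right and rows downward; lengths in mm; the calibration is good to about 2 mm. A picture is of the moment at which its call begins: read the wrist's pose just before it. camera_params takes no time and is no camera call; for the wrist camera it gives the pose at the moment of the call.
- ticket.job_done(): hands the job in; it is judged then, once.
The state is a dict: "time_s": time; "joint_pos": joint angles; "joint_vel": joint speeds; "effort": joint torques, N m; "tool_pos": TCP position; "ee_rot": TCP orientation; "contact_force": force on the tool from outside, world axes, zero at the start; "torque": the same for the moment, N m; "grip_width": finger opening in mm; "finger_force": force on a finger pad.
Only numpy, scipy, OpenCV 4.12 (cv2) and the standard library are available. Lean on these libraries where they do the work, as an engineer would, in place of code of your own. Each camera call takes 0.05 s, during which the arm holds its last target. There are 200 camera calls.

## Working session

There is one attempt and no reset: what is moved stays moved. The work goes in short steps, Python scripts to look and compute and a tool call to move; the robot and the scene stay as the last step left them, time stands still between calls to the robot, and variables do not carry over. Pictures are saved under pics/ and viewed, at most 14 in all, crops included, and the job is handed in when it is done.

Besides the shell and the picture viewer there is one more tool, called after ">>>" by a JSON object that holds its "name" and its "arguments". play_rows: Moves the arm, as the interface text tells. Its arguments: {"type":"object","properties":{"commands":{"type":"array"},"force":{"type":"number"}},"required":["commands"]}

```bash
mkdir -p pics; cat > h.py <<'E'
from station import sense, vision, ticket
import numpy as np, cv2
from scipy.spatial.transform import Rotation as R
def world(name, dep=None, P=None):
    P=P or vision.camera_params(name)
    v,u=np.mgrid[0:480,0:640]
    c=np.stack([(u-P['cx'])/P['fx']*dep,(v-P['cy'])/P['fy']*dep,dep],-1)
    M=R.from_rotvec(np.ravel(P['rvec'])).as_matrix()
    return (c-np.ravel(P['tvec']))@M
def snap(name,tag):
    P=vision.camera_params(name); im,d=vision.camera(name)
    cv2.imwrite(f'pics/{tag}.png',im[:,:,::-1]); np.savez(f'pics/{tag}.npz',im=im,w=world(name,d,P),d=d)
    return im,world(name,d,P),d
E
python3 - <<'E'
from h import *
for n in ('scene','side'): snap(n,n+'0')
for n in ('scene','side','wrist'):
  P=vision.camera_params(n); M=R.from_rotvec(np.ravel(P['rvec'])).as_matrix(); print(n,P['fx'],-M.T@np.ravel(P['tvec']),M[2])
print(sense())
E
```

```text
scene 607.9858224938849 [1480.13493627 -382.40227525  771.74321748] [-0.75447405  0.27639083 -0.59529574]
side 446.89667807145344 [135.50428325 415.9158599  464.60906392] [ 0.57772825 -0.60545578 -0.54740604]
wrist 379.1505636742888 [181.85710589 627.86462493 384.7330168 ] [ 0.23028293 -0.09445999 -0.96852831]
{'time_s': 0.1, 'joint_pos': array([-0.92583968,  0.50173814, -0.4268146 ,  1.55133635,  0.22081221,
        1.13829289, -0.21028324]), 'joint_vel': array([-0.00081904, -0.00226357, -0.00086195, -0.00130113, -0.00080913,
        0.00053612,  0.00084661]), 'effort': array([-1.12106104e-02, -5.67879725e+01, -5.83815783e+00, -2.79919302e+01,
       -6.89044897e-02,  2.39896879e-02,  2.68512815e-05]), 'tool_pos': array([241.96191783, 602.61548587, 225.79648237]), 'ee_rot': array([-5.95840350e-01, -3.08418594e+00,  2.63444903e-03]), 'contact_force': array([ 0.13927899, -0.57467963,  0.65471815]), 'torque': array([-0.00663106,  0.0263003 , -0.04166343]), 'finger_force': 0.0, 'grip_width': 91.41259395840692}
```

View pics/scene0.png

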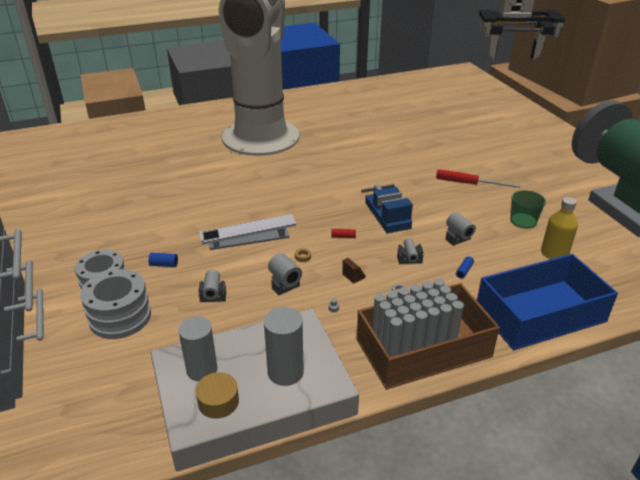

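View pics/side0.png

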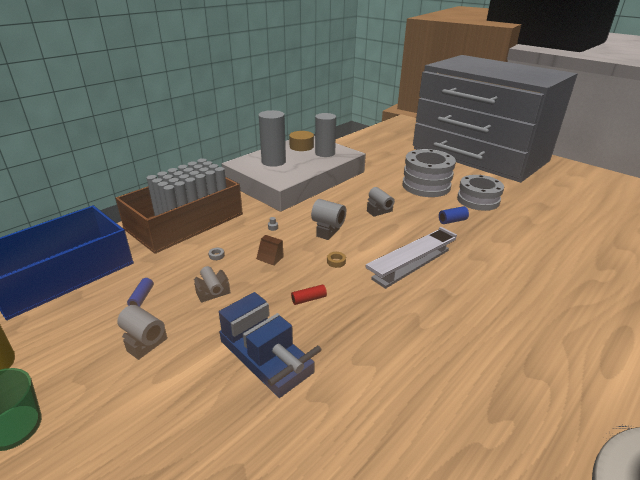

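The pictures show the rack at scene (250,232), with its black patch at the left end (210,235), and the chock at (353,270). Rollers in V-blocks are at (212,285), (286,272), (411,251) and (461,227). The look-alikes are blue cylinders at (163,260) and (465,267), and a red one at (343,233). They lie loose without V-blocks, so they're not wanted. Next I'll build a fused top-down view.

```bash
python3 - <<'E'
from h import *
S=np.load('pics/scene0.npz');D=np.load('pics/side0.npz')
for n,z,pts in (('scene',S,[(250,228),(212,235),(353,268),(212,280),(286,266),(411,247),(461,224),(163,260),(465,267),(343,233)]),('side',D,[(328,215),(381,200),(141,325),(212,283),(270,248)])):
  for u,v in pts: print(n,u,v,z['w'][v,u].round(0))
w=np.concatenate([S['w'].reshape(-1,3),D['w'].reshape(-1,3)]);c=np.concatenate([S['im'].reshape(-1,3),D['im'].reshape(-1,3)])
# 1mm/px: column= y from 300 to -300 , row = x from 800..350
k=(w[:,2]>4)&(w[:,2]<90)&(w[:,0]>350)&(w[:,0]<800)&(abs(w[:,1])<350)
w=w[k];c=c[k];o=np.argsort(w[:,2]);w=w[o];c=c[o]
im=np.zeros((450,700,3),np.uint8)
im[(800-w[:,0]).astype(int).clip(0,449),(350-w[:,1]).astype(int).clip(0,699)]=c[:,::-1]
cv2.imwrite('pics/top.png',im)
E
```

```text
scene 250 228 [ 457. -152.   34.]
scene 212 235 [ 446. -231.   29.]
scene 353 268 [660.  -4.  38.]
scene 212 280 [ 607. -265.   44.]
scene 286 266 [ 642. -132.   66.]
scene 411 247 [636. 132.  35.]
scene 461 224 [626. 250.  55.]
scene 163 260 [ 492. -340.   26.]
scene 465 267 [712. 213.  18.]
scene 343 233 [520.  33.  16.]
side 328 215 [ 610. -114.   51.]
side 381 200 [ 592. -254.   36.]
side 141 325 [589. 266.  53.]
side 212 283 [614. 141.  36.]
side 270 248 [635.   7.  25.]
```

View pics/top.png

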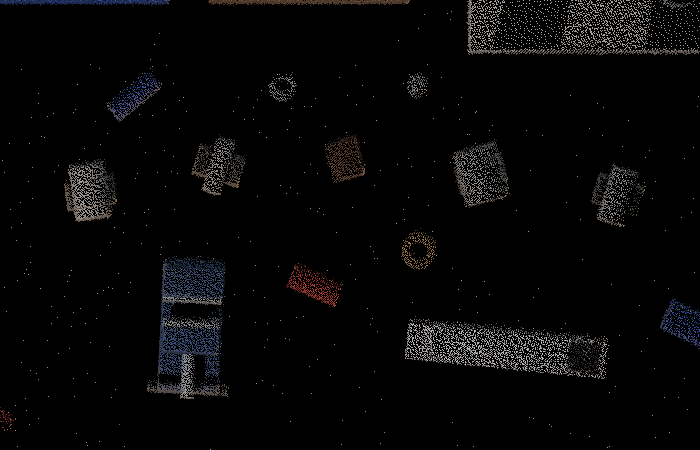

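The top-down view has the 36 mm roller at px (90,190), the 20 mm at (218,165), the 44 mm at (481,175), the 28 mm at (620,195), the chock at (346,158) and the rack at (505,350) with its black patch at (587,355). Now I'll fit each one and take a close crop of the chock and rollers.

```bash
cat > fit.py <<'E'
from h import *
def rect(p,lo=2,hi=98):
    # trimmed min-area rectangle: returns centre, (len, wid), angle deg of long axis
    best=None
    for a in np.deg2rad(np.arange(0,90,.5)):
        u=np.array([np.cos(a),np.sin(a)]);n=np.array([-u[1],u[0]])
        s=p@u;t=p@n;s0,s1=np.percentile(s,[lo,hi]);t0,t1=np.percentile(t,[lo,hi])
        A=(s1-s0)*(t1-t0)
        if best is None or A<best[0]: best=(A,u*(s0+s1)/2+n*(t0+t1)/2,s1-s0,t1-t0,np.rad2deg(a))
    return best[1].round(1),round(best[2],1),round(best[3],1),best[4]
E
python3 - <<'E'
from fit import *
S=np.load('pics/scene0.npz');D=np.load('pics/side0.npz')
w=np.concatenate([S['w'].reshape(-1,3),D['w'].reshape(-1,3)])
src=np.r_[np.zeros(307200),np.ones(307200)]
for n,x,y,r,z0 in (('r36',608,258,38,36),('r20',633,132,38,31),('r44',625,-131,42,42),('r28',605,-270,38,36),('chock',642,4,28,8),('chocktop',642,4,28,33),('rack',450,-156,120,22)):
  m=(np.hypot(w[:,0]-x,w[:,1]-y)<r)&(w[:,2]>z0)&(w[:,2]<90);p=w[m]
  print(n,rect(p[:,:2]),'ztop',np.percentile(p[:,2],[50,97,99.5]).round(1),m.sum(),[p[src[m]==i].mean(0).round(1) for i in (0,1) if (src[m]==i).any()])
im=np.hstack([cv2.resize(S['im'][225:300,310:400],(400,333)),cv2.resize(D['im'][225:300,225:315],(400,333))])
cv2.imwrite('pics/chock.png',im[:,:,::-1])
E
```

```text
r36 (array([608.7, 259.8]), np.float64(55.8), np.float64(36.0), np.float64(7.0)) ztop [50.6 56.5 57.7] 1431 [array([616.4, 253.8,  49. ]), array([600.6, 263.9,  49.2])]
r20 (array([633.8, 131. ]), np.float64(40.6), np.float64(47.0), np.float64(36.5)) ztop [34.5 38.2 39.1] 444 [array([637.4, 129.6,  34.8]), array([630.6, 132.5,  34.3])]
r44 (array([ 625.7, -130.9]), np.float64(56.0), np.float64(44.2), np.float64(13.0)) ztop [58.3 66.  67.5] 1163 [array([ 634.6, -135.5,   57.5]), array([ 617.4, -121.8,   56. ])]
r28 (array([ 603.9, -267. ]), np.float64(24.4), np.float64(55.5), np.float64(74.5)) ztop [43.5 47.5 48.6] 506 [array([ 609.1, -268. ,   43.1]), array([ 599.5, -262.2,   42.1])]
chock (array([641.5,   3.3]), np.float64(40.1), np.float64(30.2), np.float64(15.5)) ztop [25.6 37.6 39.2] 826 [array([649.8,  -3. ,  25.6]), array([636.1,   5.5,  24.2])]
chocktop (array([642.7,  -3.3]), np.float64(37.5), np.float64(15.2), np.float64(15.5)) ztop [35.9 38.8 40. ] 223 [array([645.6,  -3.7,  36.4]), array([640.8,  -2.5,  35.5])]
rack (array([ 451.5, -155.5]), np.float64(195.4), np.float64(40.1), np.float64(84.5)) ztop [31.7 38.1 39.8] 2811 [array([ 456.1, -156.9,   31.6]), array([ 447.8, -146.9,   31.8])]
```

View pics/chock.png

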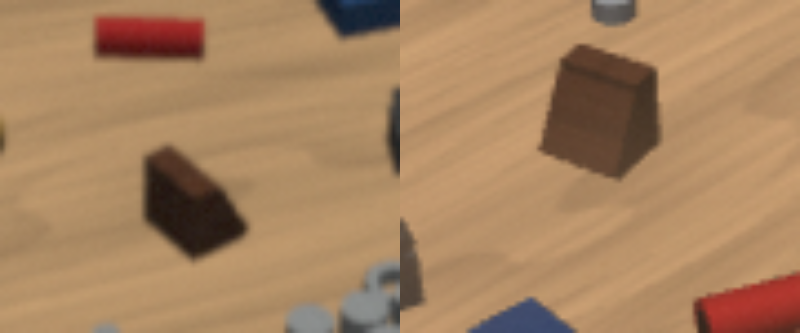

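The crop shows the dark wedge at scene (353,270). Its flat top is toward -y and its slanted face toward +y, turned about 15°. The only rivals are the red cylinder at (343,233) and small nuts, neither of which is wooden. I'll approach it now.

```bash
cat > plan.py <<'E'
from h import *
import sys
RACK=np.array([451.5,-155.5]);RY=-5.3
def rack(x,y):
    a=np.deg2rad(RY);return RACK+[x*np.cos(a)-y*np.sin(a),x*np.sin(a)+y*np.cos(a)]
def plan(xyz,yaw,grip,tilt=0,vmax=45):
    """yaw: world angle of tool y (deg, mod 180); tilt about tool-y-at-world-yaw axis"""
    s=sense();T=R.from_rotvec(s['ee_rot']);p=s['tool_pos']
    cand=[]
    for q in (yaw,yaw+180):
        a=np.deg2rad(q);y=np.array([np.cos(a),np.sin(a),0]);z=np.array([0,0,-1.]);G=R.from_matrix(np.stack([np.cross(y,z),y,z],1))
        ax=np.deg2rad(yaw);G=R.from_rotvec(np.deg2rad(tilt)*np.array([np.cos(ax),np.sin(ax),0]))*G
        d=(T.inv()*G).as_rotvec(degrees=True);cand.append(d)
    rv=min(cand,key=np.linalg.norm);sh=T.inv().apply(np.array(xyz)-p)
    n=max(np.linalg.norm(sh)/vmax,np.linalg.norm(rv)/8,1e-3)
    f=min(1,5/n)
    print('t',round(s['time_s'],1),'pos',p.round(1),'n',round(n,1),'w',round(s['grip_width'],1),'F',s['contact_force'].round(1))
    for k in range(1,6): 
        g=f*k/5 if n>=1 else 1
        print([grip]+list((sh*g/1000).round(4))+list((rv*g).round(1)))
E
python3 - <<'E'
from plan import *
plan([640,6,150],15.5,1)
E
```

```text
t 0.1 pos [242.  602.6 225.8] n 16.0 w 91.4 F [ 0.1 -0.6  0.7]
[1, np.float64(-0.0369), np.float64(-0.0253), np.float64(0.0048), np.float64(-0.0), np.float64(0.0), np.float64(3.3)]
[1, np.float64(-0.0738), np.float64(-0.0506), np.float64(0.0095), np.float64(-0.0), np.float64(0.0), np.float64(6.6)]
[1, np.float64(-0.1107), np.float64(-0.0759), np.float64(0.0143), np.float64(-0.0), np.float64(0.0), np.float64(9.9)]
[1, np.float64(-0.1477), np.float64(-0.1012), np.float64(0.0191), np.float64(-0.0), np.float64(0.0), np.float64(13.1)]
[1, np.float64(-0.1846), np.float64(-0.1264), np.float64(0.0239), np.float64(-0.0), np.float64(0.0), np.float64(16.4)]
```

```bash
cat > plan.py <<'E'
from h import *
RACK=np.array([451.5,-155.5]);RY=-5.3
def rack(x,y):
    a=np.deg2rad(RY);return RACK+[x*np.cos(a)-y*np.sin(a),x*np.sin(a)+y*np.cos(a)]
def pose(q,flip,tilt):
    a=np.deg2rad(q);u=np.array([np.cos(a),np.sin(a),0]);y=-u if flip else u;z=np.array([0,0,-1.])
    return R.from_rotvec(np.deg2rad(tilt)*u)*R.from_matrix(np.stack([np.cross(y,z),y,z],1))
def plan(wps):
    """waypoints (xyz, yaw of tool y, grip, tilt, max mm/row); prints calls of 5 rows"""
    s=sense();T=R.from_rotvec(s['ee_rot']);p=s['tool_pos'].copy()
    print('t',round(s['time_s'],1),'pos',p.round(1),'w',round(s['grip_width'],1),'F',s['contact_force'].round(1))
    rows=[]
    for xyz,yaw,grip,tilt,v in wps:
        G=min((pose(yaw,f,tilt) for f in (0,1)),key=lambda g:(T.inv()*g).magnitude())
        rv=(G*T.inv()).as_rotvec(degrees=True);d=np.array(xyz)-p
        n=int(np.ceil(max(np.linalg.norm(d)/v,np.linalg.norm(rv)/8,1)))
        for k in range(1,n+1): rows.append((p+d*k/n,R.from_rotvec(rv*k/n,degrees=True)*T,grip))
        p=p+d;T=G
    while len(rows)%5: rows.append(rows[-1])
    bp,bT=s['tool_pos'],R.from_rotvec(s['ee_rot'])
    for i in range(0,len(rows),5):
        out=[]
        for P,G,g in rows[i:i+5]:
            out+=[g]+[round(float(x),4)+0 for x in bT.inv().apply(P-bp)/1000]+[round(float(x),1)+0 for x in (bT.inv()*G).as_rotvec(degrees=True)]
        print(out);bp,bT=P,G
E
python3 - <<'E'
from plan import *
plan([([640,6,150],15.5,1,0,48)])
E
```

```text
t 0.1 pos [242.  602.6 225.8] w 91.4 F [ 0.1 -0.6  0.7]
[1, -0.037, -0.0253, 0.0048, 0.0, 0.0, 3.3, 1, -0.074, -0.0507, 0.0096, 0.0, 0.0, 6.6, 1, -0.1109, -0.076, 0.0143, 0.0, 0.0, 9.9, 1, -0.1479, -0.1013, 0.0191, 0.0, 0.0, 13.2, 1, -0.1849, -0.1267, 0.0239, 0.0, 0.0, 16.4]
[1, -0.0426, -0.0138, 0.0048, 0.0, 0.0, 3.3, 1, -0.0853, -0.0277, 0.0095, 0.0, 0.0, 6.6, 1, -0.1279, -0.0415, 0.0143, 0.0, 0.0, 9.9, 1, -0.1705, -0.0553, 0.019, 0.0, 0.0, 13.2, 1, -0.2132, -0.0691, 0.0238, 0.0, 0.0, 16.4]
[1, -0.0448, -0.0012, 0.0047, 0.0, 0.0, 3.3, 1, -0.0896, -0.0024, 0.0095, 0.0, 0.0, 6.6, 1, -0.1344, -0.0036, 0.0142, 0.0, 0.0, 9.9, 1, -0.1792, -0.0048, 0.019, 0.0, 0.0, 13.2, 1, -0.224, -0.006, 0.0237, 0.0, 0.0, 16.4]
[1, -0.0433, 0.0115, 0.0047, 0.0, 0.0, 3.3, 1, -0.0433, 0.0115, 0.0047, 0.0, 0.0, 3.3, 1, -0.0433, 0.0115, 0.0047, 0.0, 0.0, 3.3, 1, -0.0433, 0.0115, 0.0047, 0.0, 0.0, 3.3, 1, -0.0433, 0.0115, 0.0047, 0.0, 0.0, 3.3]
```

>>> {"name": "play_rows", "arguments": {"commands": [1, -0.037, -0.025, 0.005, 0, 0, 3.3, 1, -0.074, -0.051, 0.01, 0, 0, 6.6, 1, -0.111, -0.076, 0.014, 0, 0, 9.9, 1, -0.148, -0.101, 0.019, 0, 0, 13.2, 1, -0.185, -0.127, 0.024, 0, 0, 16.4]}}

```text
time_s: 0.6
tool_pos: [367.2, 414.6, 202.3]
ee_rot: [-1.033, -2.967, 0.001]
contact_force: [0.3, -0.2, 0.2]
grip_width: 91.6
finger_force: 0.0
```

>>> {"name": "play_rows", "arguments": {"commands": [1, -0.043, -0.014, 0.005, 0, 0, 3.3, 1, -0.085, -0.028, 0.01, 0, 0, 6.6, 1, -0.128, -0.042, 0.014, 0, 0, 9.9, 1, -0.17, -0.055, 0.019, 0, 0, 13.2, 1, -0.213, -0.069, 0.024, 0, 0, 16.4]}}

```text
time_s: 1.1
tool_pos: [491.5, 228.8, 178.4]
ee_rot: [-1.445, -2.789, 0.0]
contact_force: [1.0, 1.3, 0.8]
grip_width: 91.9
finger_force: 0.0
```

>>> {"name": "play_rows", "arguments": {"commands": [1, -0.045, -0.001, 0.005, 0, 0, 3.3, 1, -0.09, -0.002, 0.01, 0, 0, 6.6, 1, -0.134, -0.004, 0.014, 0, 0, 9.9, 1, -0.179, -0.005, 0.019, 0, 0, 13.2, 1, -0.224, -0.006, 0.024, 0, 0, 16.4]}}

```text
time_s: 1.6
tool_pos: [616.1, 42.5, 154.2]
ee_rot: [-1.828, -2.554, 0.0]
contact_force: [0.8, 0.1, -0.6]
grip_width: 91.6
finger_force: 0.0
```

>>> {"name": "play_rows", "arguments": {"commands": [1, -0.043, 0.012, 0.005, 0, 0, 3.3, 1, -0.043, 0.012, 0.005, 0, 0, 3.3, 1, -0.043, 0.012, 0.005, 0, 0, 3.3, 1, -0.043, 0.012, 0.005, 0, 0, 3.3, 1, -0.043, 0.012, 0.005, 0, 0, 3.3]}}

```text
time_s: 2.1
tool_pos: [640.3, 9.6, 149.7]
ee_rot: [-1.894, -2.505, -0.001]
contact_force: [0.3, 0.3, -1.3]
grip_width: 92.3
finger_force: 0.0
```

```bash
python3 - <<'E'
from fit import *
im,w,d=snap('wrist','w1')
p=w.reshape(-1,3);f=im.reshape(-1,3)
for z0,z1 in ((6,50),(33,45)):
  m=(np.hypot(p[:,0]-640,p[:,1]-6)<32)&(p[:,2]>z0)&(p[:,2]<z1);q=p[m]
  print(rect(q[:,:2],1,99),m.sum(),np.percentile(q[:,2],[5,50,97]).round(1))
m=(np.hypot(p[:,0]-640,p[:,1]-6)<70)&(abs(p[:,2])<8);print(np.median(p[m,2]))
E
```

```text
(array([642.8,   4.1]), np.float64(35.2), np.float64(30.3), np.float64(14.999999999999998)) 2259 [ 9.1 31.7 38. ]
(array([644.6,  -2.8]), np.float64(35.2), np.float64(16.3), np.float64(16.0)) 1031 [33.6 36.9 38.3]
1.0725266576747834
```

View pics/w1.png

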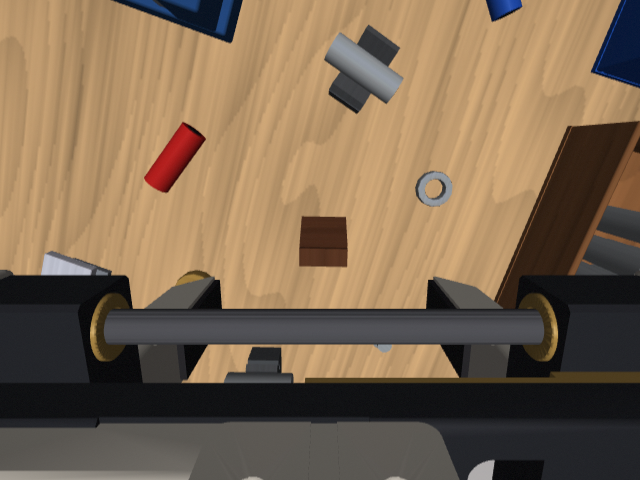

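The wrist view shows the chock at (323,241), midway between the fingers. The 20 mm roller is at (363,67) and the red look-alike at (175,157). Next I'll descend and grip.

```bash
python3 - <<'E'
from plan import *
plan([([642.5,4.4,60],15.5,1,0,45),([642.5,4.4,8],15.5,1,0,25)])
E
```

```text
t 2.1 pos [640.4   9.4 149.9] w 91.6 F [-0.2  0.1  0.6]
[1, -0.0018, 0.0002, 0.03, 0.0, 0.0, 0.1, 1, -0.0036, 0.0004, 0.0599, 0.0, 0.0, 0.2, 1, -0.0054, 0.0006, 0.0899, 0.0, -0.1, 0.3, 1, -0.0055, 0.0006, 0.1072, 0.0, -0.1, 0.3, 1, -0.0055, 0.0006, 0.1245, 0.0, -0.1, 0.3]
[1, 0.0, 0.0, 0.0173, 0.0, 0.0, 0.0, 1, 0.0, 0.0, 0.0173, 0.0, 0.0, 0.0, 1, 0.0, 0.0, 0.0173, 0.0, 0.0, 0.0, 1, 0.0, 0.0, 0.0173, 0.0, 0.0, 0.0, 1, 0.0, 0.0, 0.0173, 0.0, 0.0, 0.0]
```

>>> {"name": "play_rows", "arguments": {"commands": [1, -0.002, 0, 0.03, 0, 0, 0, 1, -0.004, 0, 0.06, 0, 0, 0, 1, -0.0055, 0.0005, 0.09, 0, 0, 0.3, 1, -0.0055, 0.0005, 0.107, 0, 0, 0.3, 1, -0.0055, 0.0005, 0.124, 0, 0, 0.3]}}

```text
time_s: 2.65
tool_pos: [642.8, 3.2, 25.0]
ee_rot: [-1.903, -2.499, -0.0]
contact_force: [-0.3, -0.6, 0.4]
grip_width: 91.8
finger_force: 0.0
```

>>> {"name": "play_rows", "arguments": {"commands": [1, 0, 0, 0.017, 0, 0, 0, 1, 0, 0, 0.017, 0, 0, 0, -1, 0, 0, 0.017, 0, 0, 0, -1, 0, 0, 0.017, 0, 0, 0, -1, 0, 0, 0.017, 0, 0, 0], "force": 25}}

```text
time_s: 3.15
tool_pos: [643.9, 2.1, 10.0]
ee_rot: [1.904, 2.496, 0.002]
contact_force: [0.2, 0.2, -0.4]
grip_width: 72.0
finger_force: 0.0
```

>>> {"name": "play_rows", "arguments": {"commands": [-1, 0, 0, 0, 0, 0, 0, -1, 0, 0, 0, 0, 0, 0, -1, 0, 0, 0, 0, 0, 0, -1, 0, 0, 0, 0, 0, 0, -1, 0, 0, 0, 0, 0, 0]}}

```text
time_s: 3.65
tool_pos: [642.8, 2.1, 8.8]
ee_rot: [-1.905, -2.498, 0.0]
contact_force: [-0.1, 0.4, 1.1]
grip_width: 35.9
finger_force: 25.0
```

```bash
python3 - <<'E'
from plan import *
plan([([642.5,2,120],15.5,-1,0,40),([447,-235,210],-5.3,-1,0,45)])
E
```

```text
t 3.6 pos [642.8   2.1   8.8] w 35.9 F [-0.1  0.4  1.1]
[-1, 0.0, -0.0001, -0.0371, 0.0, 0.0, -0.1, -1, 0.0, -0.0002, -0.0742, 0.0, 0.0, -0.1, -1, 0.0, -0.0003, -0.1112, 0.0, 0.0, -0.2, -1, -0.0221, -0.0317, -0.1225, 0.0, 0.0, 2.4, -1, -0.0442, -0.0631, -0.1337, 0.0, 0.0, 5.0]
[-1, -0.0248, -0.0293, -0.0112, 0.0, 0.0, 2.6, -1, -0.0496, -0.0587, -0.0225, 0.0, 0.0, 5.2, -1, -0.0743, -0.088, -0.0338, 0.0, 0.0, 7.8, -1, -0.0991, -0.1174, -0.045, 0.0, 0.0, 10.4, -1, -0.1239, -0.1467, -0.0563, 0.0, 0.0, 13.0]
[-1, -0.0307, -0.023, -0.0113, 0.0, 0.0, 2.6, -1, -0.0307, -0.023, -0.0113, 0.0, 0.0, 2.6, -1, -0.0307, -0.023, -0.0113, 0.0, 0.0, 2.6, -1, -0.0307, -0.023, -0.0113, 0.0, 0.0, 2.6, -1, -0.0307, -0.023, -0.0113, 0.0, 0.0, 2.6]
```

>>> {"name": "play_rows", "arguments": {"commands": [-1, 0, 0, -0.037, 0, 0, 0, -1, 0, 0, -0.074, 0, 0, 0, -1, 0, 0, -0.111, 0, 0, 0, -1, -0.022, -0.032, -0.1225, 0, 0, 2.4, -1, -0.044, -0.063, -0.134, 0, 0, 5]}}

```text
time_s: 4.15
tool_pos: [594.1, -56.2, 144.0]
ee_rot: [2.01, 2.413, 0.003]
contact_force: [-0.1, -1.0, -1.5]
grip_width: 35.8
finger_force: 25.0
```

>>> {"name": "play_rows", "arguments": {"commands": [-1, -0.025, -0.029, -0.011, 0, 0, 2.6, -1, -0.05, -0.059, -0.022, 0, 0, 5.2, -1, -0.074, -0.088, -0.034, 0, 0, 7.8, -1, -0.099, -0.117, -0.045, 0, 0, 10.4, -1, -0.124, -0.147, -0.056, 0, 0, 13]}}

```text
time_s: 4.65
tool_pos: [470.1, -206.1, 199.0]
ee_rot: [-2.274, -2.167, -0.0]
contact_force: [0.5, 0.1, -1.1]
grip_width: 35.7
finger_force: 25.0
```

>>> {"name": "play_rows", "arguments": {"commands": [-1, -0.031, -0.023, -0.011, 0, 0, 2.6, -1, -0.031, -0.023, -0.011, 0, 0, 2.6, -1, -0.031, -0.023, -0.011, 0, 0, 2.6, -1, -0.031, -0.023, -0.011, 0, 0, 2.6, -1, -0.031, -0.023, -0.011, 0, 0, 2.6]}}

```text
time_s: 5.15
tool_pos: [447.5, -233.7, 209.2]
ee_rot: [-2.318, -2.119, -0.0]
contact_force: [0.7, -0.7, -1.4]
grip_width: 35.7
finger_force: 25.0
```

```bash
python3 - <<'E'
from fit import *
print(sense()['tool_pos'],sense()['grip_width'])
im,w,d=snap('wrist','w2')
p=w.reshape(-1,3)
m=(abs(p[:,0]-451)<45)&(abs(p[:,1]+155)<125)&(p[:,2]>20)&(p[:,2]<50);q=p[m]
print(rect(q[:,:2],1,99),q.min(0),q.max(0),m.sum())
# binned edges along y
for y in range(-250,-60,20):
  k=q[abs(q[:,1]-y)<5]
  if len(k)>20: print(y,np.percentile(k[:,0],[2,98]).round(1),np.median(k[:,2]).round(1))
g=im.reshape(-1,3).max(1);b=p[m&(g<60)];print('patch',rect(b[:,:2],3,97),len(b))
E
```

```text
[ 447.49847285 -233.72231487  209.19080397] 35.65803537567766
(array([ 453. , -157.4]), np.float64(195.4), np.float64(35.2), np.float64(84.0)) [ 425.23644227 -258.57985398   25.7218371 ] [480.35037799 -56.84377771  41.24100668] 10502
-250 [426.6 460.6] 28.3
-230 [428.1 463.1] 28.9
-210 [430.3 465. ] 29.9
-190 [432.5 467.1] 31.2
-170 [434.7 469.5] 32.3
-150 [436.8 470.9] 33.5
-130 [438.8 473.3] 34.7
-110 [440.3 475.3] 35.9
-90 [442.6 477.1] 37.1
-70 [444.8 479.2] 38.3
patch (array([ 445.1, -234.7]), np.float64(28.5), np.float64(27.3), np.float64(80.0)) 1033
```

View pics/w2.png

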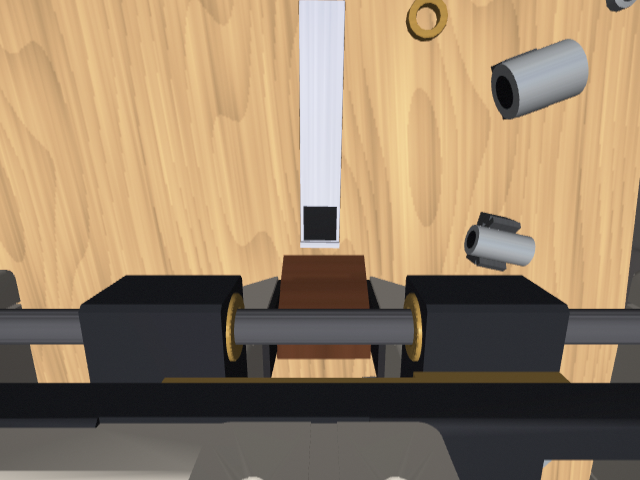

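The rack lies along the column at (320,120), with the black patch at (320,223) and the lip at (320,244). The held chock is at (323,305) with its slanted face up the slope.

```bash
sed -i 's/^RACK=.*/RACK=np.array([453.1,-157.5]);RY=-5.9/' plan.py; python3 - <<'E'
from plan import *
from fit import rect
Z=np.load('pics/w2.npz');p=Z['w'][255:362,275:372].reshape(-1,3);c=Z['im'][255:362,275:372].reshape(-1,3).astype(int)
m=(c[:,0]-c[:,2]>12)&(p[:,2]>190)&(p[:,2]<250);q=p[m];t=q[q[:,2]>np.percentile(q[:,2],97)-2.5]
print(m.sum(),q.min(0),q.max(0),'top',rect(t[:,:2]),np.median(t[:,2]))
a=np.deg2rad(RY);off=3.5
x,y=rack(0,-76-off)
plan([([x,y,110],RY,-1,3.4,40),([x,y,60],RY,-1,3.4,20),([x,y,42],RY,-1,3.4,6)])
E
```

```text
5958 [ 429.78661535 -248.29340929  203.26395492] [ 469.82279555 -212.91654533  243.7679633 ] top (array([ 448.1, -243.5]), np.float64(5.9), np.float64(34.8), np.float64(85.0)) 237.54147633601963
t 5.2 pos [ 447.5 -233.9  209.2] w 35.7 F [-0.7  1.3 -1.5]
[-1, -0.001, -0.0007, 0.0331, 0.0, 1.1, 0.3, -1, -0.002, -0.0015, 0.0661, 0.0, 2.2, 0.5, -1, -0.003, -0.0022, 0.0992, -0.1, 3.4, 0.8, -1, -0.003, -0.0022, 0.1159, -0.1, 3.4, 0.8, -1, -0.003, -0.0022, 0.1325, -0.1, 3.4, 0.8]
[-1, -0.001, 0.0, 0.0166, 0.0, 0.0, 0.0, -1, -0.0013, 0.0, 0.0226, 0.0, 0.0, 0.0, -1, -0.0017, 0.0, 0.0286, 0.0, 0.0, 0.0, -1, -0.0021, 0.0, 0.0346, 0.0, 0.0, 0.0, -1, -0.0021, 0.0, 0.0346, 0.0, 0.0, 0.0]
```

>>> {"name": "play_rows", "arguments": {"commands": [-1, -0.001, -0.001, 0.033, 0, 1.1, 0.3, -1, -0.002, -0.0015, 0.066, 0, 2.2, 0.5, -1, -0.003, -0.002, 0.099, 0, 3.4, 0.8, -1, -0.003, -0.002, 0.116, 0, 3.4, 0.8, -1, -0.003, -0.002, 0.132, 0, 3.4, 0.8]}}

```text
time_s: 5.7
tool_pos: [444.4, -237.1, 75.9]
ee_rot: [-2.303, -2.073, -0.067]
contact_force: [0.3, -0.0, -1.3]
grip_width: 35.3
finger_force: 25.0
```

>>> {"name": "play_rows", "arguments": {"commands": [-1, -0.001, 0, 0.0165, 0, 0, 0, -1, -0.0013, 0, 0.0225, 0, 0, 0, -1, -0.0017, 0, 0.0285, 0, 0, 0, -1, -0.002, 0, 0.0345, 0, 0, 0, -1, -0.002, 0, 0.0345, 0, 0, 0]}}

```text
time_s: 6.2
tool_pos: [444.7, -237.7, 42.8]
ee_rot: [-2.305, -2.074, -0.068]
contact_force: [0.7, -0.9, -1.1]
grip_width: 35.6
finger_force: 25.0
```

```bash
python3 - <<'E'
from plan import *
x,y=rack(0,-79.5)
plan([([x,y,36.5],RY,-1,3.4,1.5)])
E
```

```text
t 6.2 pos [ 444.7 -237.7   42.8] w 35.6 F [ 0.7 -0.9 -1.1]
[-1, 0.0001, 0.0, 0.0013, 0.0, 0.0, 0.0, -1, 0.0003, 0.0001, 0.0026, 0.0, 0.0, -0.1, -1, 0.0004, 0.0001, 0.0038, 0.0, 0.0, -0.1, -1, 0.0006, 0.0001, 0.0051, 0.0, 0.0, -0.1, -1, 0.0007, 0.0002, 0.0064, 0.0, 0.0, -0.2]
```

>>> {"name": "play_rows", "arguments": {"commands": [-1, 0.001, 0, 0.001, 0, 0, 0, -1, 0.0015, 0, 0.002, 0, 0, 0, -1, 0.0015, 0, 0.003, 0, 0, 0, -1, 0.0015, 0, 0.004, 0, 0, 0, -1, 0.0015, 0, 0.005, 0, 0, 0]}}

```text
time_s: 6.7
tool_pos: [444.9, -236.2, 38.3]
ee_rot: [-2.306, -2.073, -0.068]
contact_force: [-1.5, -0.5, -1.5]
grip_width: 35.9
finger_force: 25.0
```

>>> {"name": "play_rows", "arguments": {"commands": [-1, 0, 0, 0.0005, 0, 0, 0, -1, 0, 0, 0.001, 0, 0, 0, -1, 0, 0, 0.001, 0, 0, 0, -1, 0, 0, 0.001, 0, 0, 0, -1, 0, 0, 0.001, 0, 0, 0]}}

```text
time_s: 7.2
tool_pos: [444.9, -236.1, 37.3]
ee_rot: [-2.306, -2.073, -0.068]
contact_force: [0.2, -0.3, -1.5]
grip_width: 35.6
finger_force: 25.0
```

>>> {"name": "play_rows", "arguments": {"commands": [-1, 0, 0, 0.0005, 0, 0, 0, -1, 0, 0, 0.001, 0, 0, 0, -1, 0, 0, 0.0015, 0, 0, 0, -1, 0, 0, 0.0015, 0, 0, 0, -1, 0, 0, 0.0015, 0, 0, 0]}}

```text
time_s: 7.7
tool_pos: [444.9, -236.0, 36.0]
ee_rot: [-2.306, -2.073, -0.068]
contact_force: [-0.8, -0.2, 4.3]
grip_width: 35.6
finger_force: 25.0
```

>>> {"name": "play_rows", "arguments": {"commands": [0.1, 0, 0, 0, 0, 0, 0, 0.1, 0, 0, 0, 0, 0, 0, 0.2, 0, 0, 0, 0, 0, 0, 0.2, 0, 0, 0, 0, 0, 0, 0.2, 0, 0, 0, 0, 0, 0]}}

```text
time_s: 8.2
tool_pos: [444.9, -236.0, 35.7]
ee_rot: [-2.306, -2.073, -0.068]
contact_force: [0.0, -0.5, -0.4]
grip_width: 54.7
finger_force: 0.0
```

```bash
python3 - <<'E'
from plan import *
x,y,z=sense()['tool_pos']
plan([([x,y,z+20],RY,.2,3.4,8),([x,y,130],RY,1,0,40),([626,-131,160],13,1,0,48)])
E
```

```text
t 8.2 pos [ 444.9 -236.    35.7] w 54.7 F [ 0.  -0.5 -0.4]
[0.2, 0.0004, 0.0, -0.0067, 0.0, 0.0, -0.1, 0.2, 0.0008, 0.0, -0.0133, 0.0, 0.0, -0.1, 0.2, 0.0012, 0.0, -0.02, 0.0, 0.0, -0.2, 1, 0.0034, 0.0, -0.057, 0.0, -1.7, -0.2, 1, 0.0056, 0.0, -0.0941, 0.0, -3.4, -0.2]
[1, 0.0246, 0.0339, -0.006, 0.0, 0.0, -3.8, 1, 0.0492, 0.0677, -0.012, 0.0, 0.0, -7.6, 1, 0.0738, 0.1016, -0.018, 0.0, 0.0, -11.3, 1, 0.0984, 0.1355, -0.024, 0.0, 0.0, -15.1, 1, 0.123, 0.1694, -0.03, 0.0, 0.0, -18.9]
```

>>> {"name": "play_rows", "arguments": {"commands": [0.2, 0.0005, 0, -0.007, 0, 0, 0, 0.2, 0.001, 0, -0.013, 0, 0, 0, 0.2, 0.001, 0, -0.02, 0, 0, 0, 1, 0.0035, 0, -0.057, 0, -1.7, -0.2, 1, 0.0055, 0, -0.094, 0, -3.4, -0.2]}}

```text
time_s: 8.7
tool_pos: [443.9, -236.2, 130.7]
ee_rot: [-2.333, -2.103, 0.003]
contact_force: [0.8, -0.2, 0.8]
grip_width: 66.5
finger_force: 0.0
```

>>> {"name": "play_rows", "arguments": {"commands": [1, 0.0245, 0.034, -0.006, 0, 0, -3.8, 1, 0.049, 0.068, -0.012, 0, 0, -7.6, 1, 0.074, 0.1015, -0.018, 0, 0, -11.3, 1, 0.0985, 0.1355, -0.024, 0, 0, -15.1, 1, 0.123, 0.1695, -0.03, 0, 0, -18.9]}}

```text
time_s: 9.2
tool_pos: [627.5, -130.1, 161.1]
ee_rot: [1.951, 2.461, 0.0]
contact_force: [0.5, -0.8, 0.1]
grip_width: 91.7
finger_force: 0.0
```

```bash
cat > roll.py <<'E'
from fit import *
def roller(tag,x,y,r,dia,zmin):
    print(sense()['tool_pos'].round(1))
    im,w,d=snap('wrist',tag);p=w.reshape(-1,3)
    m=(np.hypot(p[:,0]-x,p[:,1]-y)<r)&(p[:,2]>zmin)&(p[:,2]<90);q=p[m]
    print('all',rect(q[:,:2],1,99),np.percentile(q[:,2],[50,98]).round(1),m.sum())
    t=q[q[:,2]>np.percentile(q[:,2],99)-dia*.12]   # crest strip
    c=t[:,:2].mean(0);v=np.linalg.svd(t[:,:2]-c,full_matrices=0)[2][0];v*=np.sign(v[0])
    s=(t[:,:2]-c)@v;lo,hi=np.percentile(s,[1,99]);print('crest',(c+v*(lo+hi)/2).round(1),'yaw',np.rad2deg(np.arctan2(v[1],v[0])).round(1),'len',(hi-lo).round(1))
E
python3 -c "
from roll import *
roller('w3',626,-131,42,44,42)
S=vision.camera('scene')
cv2.imwrite('pics/s1.png',S[0][190:310,160:320,::-1].repeat(4,0).repeat(4,1))
"
```

```text
[ 627.5 -130.1  161.1]
all (array([ 627.2, -130.7]), np.float64(50.9), np.float64(40.8), np.float64(13.5)) [63.4 66.8] 4306
crest [ 627.5 -131.3] yaw 14.9 len 51.0
```

View pics/s1.png

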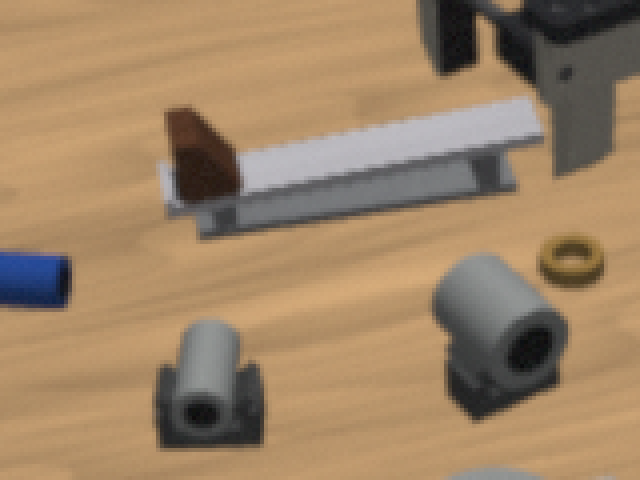

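The chock sits upright on the low end at crop (200,160), with its slanted face up the slope. Next is the 44 mm roller at crop (500,320), which measures (627.3,-131) with yaw about 13.8°.

```bash
python3 - <<'E'
from plan import *
plan([([627.3,-131,80],13.8,1,0,40),([627.3,-131,25],13.8,1,0,20)])
E
```

```text
t 9.3 pos [ 631.8 -125.   161.7] w 92.1 F [ 0.3  0.1 -1. ]
[1, -0.0016, -0.0021, 0.0272, 0.1, 0.0, -0.1, 1, -0.0032, -0.0042, 0.0544, 0.2, 0.0, -0.2, 1, -0.0049, -0.0063, 0.0816, 0.4, -0.1, -0.3, 1, -0.0049, -0.0064, 0.0999, 0.4, -0.1, -0.3, 1, -0.0049, -0.0065, 0.1183, 0.4, -0.1, -0.3]
[1, 0.0, 0.0, 0.0183, 0.0, 0.0, 0.0, 1, 0.0, 0.0, 0.0183, 0.0, 0.0, 0.0, 1, 0.0, 0.0, 0.0183, 0.0, 0.0, 0.0, 1, 0.0, 0.0, 0.0183, 0.0, 0.0, 0.0, 1, 0.0, 0.0, 0.0183, 0.0, 0.0, 0.0]
```

>>> {"name": "play_rows", "arguments": {"commands": [1, -0.0015, -0.002, 0.027, 0, 0, 0, 1, -0.003, -0.004, 0.054, 0, 0, 0, 1, -0.004, -0.005, 0.075, 0, 0, 0, 1, -0.004, -0.005, 0.075, 0, 0, 0, 1, -0.004, -0.005, 0.075, 0, 0, 0]}}

```text
time_s: 9.8
tool_pos: [621.9, -136.4, 85.4]
ee_rot: [-1.955, -2.458, 0.001]
contact_force: [-0.8, -0.1, 1.1]
grip_width: 91.9
finger_force: 0.0
```

```bash
python3 - <<'E'
from plan import *
plan([([627.3,-131,25],13.8,1,0,20)])
E
```

```text
t 9.8 pos [ 621.9 -136.4   85.4] w 91.9 F [-0.8 -0.1  1.1]
[1, 0.001, 0.0016, 0.0151, 0.0, 0.0, -0.2, 1, 0.002, 0.0032, 0.0302, 0.0, 0.0, -0.4, 1, 0.003, 0.0049, 0.0453, 0.0, 0.0, -0.6, 1, 0.004, 0.0065, 0.0603, 0.0, 0.0, -0.8, 1, 0.004, 0.0065, 0.0603, 0.0, 0.0, -0.8]
```

>>> {"name": "play_rows", "arguments": {"commands": [1, 0.003, 0.005, 0.01, 0, 0, -0.5, 1, 0.003, 0.005, 0.02, 0, 0, -0.5, 1, 0.003, 0.005, 0.03, 0, 0, -0.5, 1, 0.003, 0.005, 0.03, 0, 0, -0.5, 1, 0.003, 0.005, 0.03, 0, 0, -0.5]}}

```text
time_s: 10.3
tool_pos: [625.8, -132.1, 54.3]
ee_rot: [-1.944, -2.466, 0.001]
contact_force: [-0.3, -0.4, -0.2]
grip_width: 91.6
finger_force: 0.0
```

```bash
python3 - <<'E'
from plan import *
plan([([627.3,-131,25],13.8,1,0,20)])
E
```

```text
t 10.3 pos [ 625.8 -132.1   54.3] w 91.6 F [-0.3 -0.4 -0.2]
[1, 0.0003, 0.0009, 0.0147, 0.0, 0.0, -0.1, 1, 0.0007, 0.0017, 0.0293, -0.1, 0.0, -0.3, 1, 0.0007, 0.0017, 0.0293, -0.1, 0.0, -0.3, 1, 0.0007, 0.0017, 0.0293, -0.1, 0.0, -0.3, 1, 0.0007, 0.0017, 0.0293, -0.1, 0.0, -0.3]
```

>>> {"name": "play_rows", "arguments": {"commands": [1, 0.0005, 0.001, 0.015, 0, 0, 0, 1, 0.0005, 0.0015, 0.029, 0, 0, 0, 1, 0.0005, 0.0015, 0.029, 0, 0, 0, -1, 0.0005, 0.0015, 0.029, 0, 0, 0, -1, 0.0005, 0.0015, 0.029, 0, 0, 0], "force": 30}}

```text
time_s: 10.8
tool_pos: [627.8, -131.3, 25.9]
ee_rot: [-1.944, -2.467, 0.0]
contact_force: [0.1, -1.0, -0.0]
grip_width: 80.2
finger_force: 0.0
```

>>> {"name": "play_rows", "arguments": {"commands": [-1, 0, 0, 0, 0, 0, 0, -1, 0, 0, 0, 0, 0, 0, -1, 0, 0, 0, 0, 0, 0, -1, 0, 0, 0, 0, 0, 0, -1, 0, 0, 0, 0, 0, 0]}}

```text
time_s: 11.3
tool_pos: [626.8, -131.3, 26.1]
ee_rot: [-1.944, -2.466, 0.002]
contact_force: [-3.4, 0.2, 5.7]
grip_width: 51.9
finger_force: 29.9
```

```bash
python3 - <<'E'
from plan import *
x,y,z=sense()['tool_pos']
X,Y=rack(0,-43)
plan([([x,y,z+50],13.8,-1,0,20),([X,Y,120],RY,-1,0,40),([X,Y,75],RY,-1,0,25)])
E
```

```text
t 11.3 pos [ 626.8 -131.3   26.1] w 51.9 F [-3.4  0.2  5.7]
[-1, 0.0, 0.0, -0.0167, 0.0, 0.0, -0.1, -1, 0.0, -0.0001, -0.0333, -0.1, 0.0, -0.2, -1, 0.0, -0.0001, -0.05, -0.1, 0.0, -0.3, -1, -0.005, -0.038, -0.0587, -0.1, 0.0, 3.7, -1, -0.0101, -0.0758, -0.0674, -0.1, 0.0, 7.6]
[-1, -0.01, -0.0369, -0.0088, 0.0, 0.0, 3.9, -1, -0.0201, -0.0737, -0.0176, 0.0, 0.0, 7.9, -1, -0.0301, -0.1106, -0.0264, 0.0, 0.0, 11.8, -1, -0.0301, -0.1106, -0.0039, 0.0, 0.0, 11.8, -1, -0.0301, -0.1106, 0.0186, 0.0, 0.0, 11.8]
```

>>> {"name": "play_rows", "arguments": {"commands": [-1, 0, 0, -0.017, 0, 0, 0, -1, 0, 0, -0.033, 0, 0, 0, -1, 0, 0, -0.05, 0, 0, 0, -1, -0.005, -0.038, -0.059, 0, 0, 3.7, -1, -0.01, -0.076, -0.067, 0, 0, 7.6]}}

```text
time_s: 11.8
tool_pos: [557.5, -158.3, 95.3]
ee_rot: [2.102, 2.331, 0.004]
contact_force: [0.1, -0.4, -2.6]
grip_width: 51.7
finger_force: 29.9
```

>>> {"name": "play_rows", "arguments": {"commands": [-1, -0.01, -0.037, -0.009, 0, 0, 3.9, -1, -0.02, -0.074, -0.0175, 0, 0, 7.9, -1, -0.03, -0.1105, -0.026, 0, 0, 11.8, -1, -0.03, -0.1105, -0.02, 0, 0, 11.8, -1, -0.03, -0.1105, -0.01, 0, 0, 11.8]}}

```text
time_s: 12.3
tool_pos: [450.7, -201.0, 105.0]
ee_rot: [2.331, 2.1, 0.004]
contact_force: [1.5, 0.7, -2.6]
grip_width: 51.9
finger_force: 29.9
```

>>> {"name": "play_rows", "arguments": {"commands": [-1, 0, 0, 0.01, 0, 0, 0, -1, 0, 0, 0.02, 0, 0, 0, -1, 0, 0, 0.03, 0, 0, 0, -1, 0, 0, 0.03, 0, 0, 0, -1, 0, 0, 0.03, 0, 0, 0]}}

```text
time_s: 12.8
tool_pos: [449.0, -199.6, 72.1]
ee_rot: [-2.331, -2.104, 0.002]
contact_force: [0.1, 0.3, -1.9]
grip_width: 52.2
finger_force: 29.9
```

```bash
python3 - <<'E'
from plan import *
X,Y=rack(0,-43)
plan([([X,Y,50],RY,-1,0,15),([X,Y,36],RY,-1,0,6)])
E
```

```text
t 12.8 pos [ 449.  -199.6   72.1] w 52.2 F [ 0.1  0.3 -1.9]
[-1, -0.0003, -0.0001, 0.0111, -0.1, 0.0, 0.0, -1, -0.0007, -0.0002, 0.0221, -0.1, 0.0, 0.1, -1, -0.0007, -0.0002, 0.0268, -0.1, 0.0, 0.1, -1, -0.0007, -0.0002, 0.0315, -0.1, 0.0, 0.1, -1, -0.0007, -0.0002, 0.0361, -0.1, 0.0, 0.1]
```

>>> {"name": "play_rows", "arguments": {"commands": [-1, -0.0005, 0, 0.011, 0, 0, 0, -1, -0.0005, 0, 0.022, 0, 0, 0, -1, -0.0005, 0, 0.027, 0, 0, 0, -1, -0.0005, 0, 0.0315, 0, 0, 0, -1, -0.0005, 0, 0.036, 0, 0, 0]}}

```text
time_s: 13.3
tool_pos: [449.2, -200.5, 36.5]
ee_rot: [-2.332, -2.104, 0.0]
contact_force: [0.4, -0.5, -3.6]
grip_width: 51.9
finger_force: 29.9
```

>>> {"name": "play_rows", "arguments": {"commands": [-1, 0, 0, 0.0005, 0, 0, 0, -1, 0, 0, 0.001, 0, 0, 0, -1, 0, 0, 0.0015, 0, 0, 0, -1, 0, 0, 0.0015, 0, 0, 0, -1, 0, 0, 0.0015, 0, 0, 0]}}

```text
time_s: 13.8
tool_pos: [449.4, -200.5, 35.6]
ee_rot: [2.332, 2.105, 0.0]
contact_force: [-0.4, -0.8, -2.3]
grip_width: 51.9
finger_force: 29.9
```

>>> {"name": "play_rows", "arguments": {"commands": [-1, 0, 0, 0.0005, 0, 0, 0, -1, 0, 0, 0.001, 0, 0, 0, -1, 0, 0, 0.0015, 0, 0, 0, -1, 0, 0, 0.0015, 0, 0, 0, -1, 0, 0, 0.0015, 0, 0, 0]}}

```text
time_s: 14.3
tool_pos: [449.3, -200.5, 34.3]
ee_rot: [-2.332, -2.105, 0.0]
contact_force: [-1.7, 0.6, 4.7]
grip_width: 51.7
finger_force: 29.9
```

>>> {"name": "play_rows", "arguments": {"commands": [-1, 0, 0, 0.0003, 0, 0, 0, -1, 0, 0, 0.0005, 0, 0, 0, -1, 0, 0, 0.0005, 0, 0, 0, -1, 0, 0, 0.0005, 0, 0, 0, -1, 0, 0, 0.0005, 0, 0, 0]}}

```text
time_s: 14.8
tool_pos: [449.3, -200.5, 34.3]
ee_rot: [-2.332, -2.104, -0.0]
contact_force: [-3.5, 1.3, 12.0]
grip_width: 51.8
finger_force: 29.9
```

>>> {"name": "play_rows", "arguments": {"commands": [-1, 0, 0, -0.0008, 0, 0, 0, 0.3, 0, 0, -0.0008, 0, 0, 0, 0.4, 0, 0, -0.0008, 0, 0, 0, 0.4, 0, 0, -0.0008, 0, 0, 0, 0.4, 0, 0, -0.0008, 0, 0, 0]}}

```text
time_s: 15.3
tool_pos: [449.3, -200.5, 34.1]
ee_rot: [-2.332, -2.105, 0.0]
contact_force: [-0.2, 0.6, 0.2]
grip_width: 64.3
finger_force: 0.0
```

```bash
python3 - <<'E'
from plan import *
x,y,z=sense()['tool_pos']
plan([([x,y,z+24],RY,.4,0,8),([x,y,110],RY,1,0,30)])
E
```

```text
t 15.3 pos [ 449.3 -200.5   34.1] w 64.3 F [-0.2  0.6  0.2]
[0.4, 0.0, 0.0, -0.008, 0.0, 0.0, 0.0, 0.4, 0.0, 0.0, -0.016, 0.0, 0.0, 0.0, 0.4, 0.0, 0.0, -0.024, 0.0, 0.0, 0.0, 1, 0.0, 0.0, -0.0499, 0.0, 0.0, 0.0, 1, 0.0, 0.0, -0.0759, 0.0, 0.0, 0.0]
```

>>> {"name": "play_rows", "arguments": {"commands": [0.4, 0, 0, -0.008, 0, 0, 0, 0.4, 0, 0, -0.016, 0, 0, 0, 0.4, 0, 0, -0.024, 0, 0, 0, 1, 0, 0, -0.05, 0, 0, 0, 1, 0, 0, -0.076, 0, 0, 0]}}

```text
time_s: 15.8
tool_pos: [448.8, -200.3, 111.3]
ee_rot: [-2.332, -2.104, 0.001]
contact_force: [1.1, 0.1, 0.3]
grip_width: 75.7
finger_force: 0.0
```

```bash
python3 - <<'E'
from plan import *
S=vision.camera('scene')
cv2.imwrite('pics/s2.png',S[0][190:310,160:320,::-1].repeat(4,0).repeat(4,1))
plan([([580,200,170],5,1,0,44),([608,258,160],7,1,0,18)])
E
```

```text
t 15.8 pos [ 451.7 -201.6  115.5] w 80.0 F [0.6 0.3 1.8]
[1, 0.0413, 0.0087, -0.0055, 0.0, 0.0, -1.1, 1, 0.0825, 0.0173, -0.0109, 0.1, 0.0, -2.2, 1, 0.1238, 0.026, -0.0164, 0.1, 0.0, -3.3, 1, 0.165, 0.0347, -0.0218, 0.1, 0.0, -4.4, 1, 0.2063, 0.0433, -0.0273, 0.2, 0.1, -5.5]
[1, 0.0403, 0.0125, -0.0055, 0.0, 0.0, -1.1, 1, 0.0805, 0.0251, -0.0109, 0.1, 0.0, -2.2, 1, 0.1208, 0.0376, -0.0164, 0.1, 0.0, -3.3, 1, 0.161, 0.0501, -0.0218, 0.1, 0.0, -4.4, 1, 0.2013, 0.0627, -0.0273, 0.2, 0.1, -5.5]
[1, 0.0138, 0.0082, 0.0025, 0.0, 0.0, -0.5, 1, 0.0277, 0.0165, 0.005, 0.0, 0.0, -1.0, 1, 0.0415, 0.0247, 0.0075, 0.0, 0.0, -1.5, 1, 0.0553, 0.0329, 0.01, 0.0, 0.0, -2.0, 1, 0.0553, 0.0329, 0.01, 0.0, 0.0, -2.0]
```

View pics/s2.png

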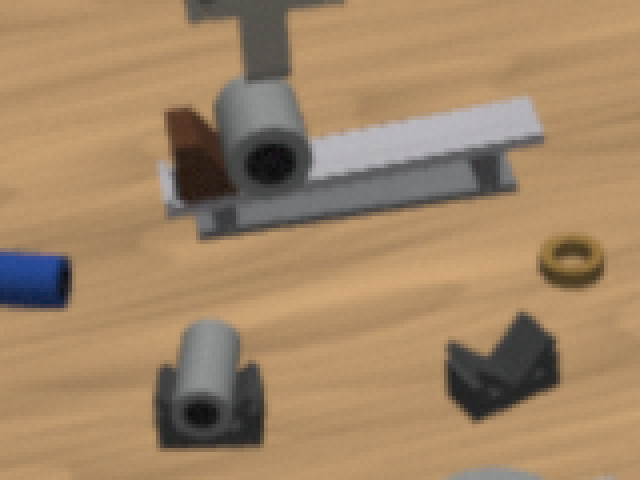

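The 44 mm roller at crop (263,130) rests against the chock, square on the strip. On to the 36 mm roller.

>>> {"name": "play_rows", "arguments": {"commands": [1, 0.041, 0.0085, -0.0055, 0, 0, -1.1, 1, 0.0825, 0.017, -0.011, 0, 0, -2.2, 1, 0.124, 0.026, -0.016, 0, 0, -3.3, 1, 0.165, 0.035, -0.022, 0, 0, -4.4, 1, 0.206, 0.043, -0.027, 0, 0, -5.5]}}

```text
time_s: 16.35
tool_pos: [513.9, 1.7, 138.5]
ee_rot: [2.227, 2.214, 0.002]
contact_force: [0.7, -0.5, 0.2]
grip_width: 91.9
finger_force: 0.0
```

>>> {"name": "play_rows", "arguments": {"commands": [1, 0.04, 0.0125, -0.0055, 0, 0, -1.1, 1, 0.0805, 0.025, -0.011, 0, 0, -2.2, 1, 0.121, 0.0375, -0.016, 0, 0, -3.3, 1, 0.161, 0.05, -0.022, 0, 0, -4.4, 1, 0.201, 0.063, -0.027, 0, 0, -5.5]}}

```text
time_s: 16.85
tool_pos: [577.9, 202.4, 165.4]
ee_rot: [2.119, 2.319, 0.001]
contact_force: [1.1, -0.5, 0.3]
grip_width: 91.7
finger_force: 0.0
```

>>> {"name": "play_rows", "arguments": {"commands": [1, 0.014, 0.008, 0.0025, 0, 0, -0.5, 1, 0.028, 0.0165, 0.005, 0, 0, -1, 1, 0.0415, 0.025, 0.0075, 0, 0, -1.5, 1, 0.055, 0.033, 0.01, 0, 0, -2, 1, 0.055, 0.033, 0.01, 0, 0, -2]}}

```text
time_s: 17.35
tool_pos: [605.4, 259.2, 153.4]
ee_rot: [-2.077, -2.355, 0.001]
contact_force: [-0.1, -0.3, -1.6]
grip_width: 91.6
finger_force: 0.0
```

```bash
python3 - <<'E'
from plan import *
from roll import *
roller('w4',608.7,259.8,40,36,36)
plan([([608,259,80],8,1,0,25)])
E
```

```text
[605.4 259.2 153.4]
all (array([610.9, 260.5]), np.float64(50.8), np.float64(33.5), np.float64(8.5)) [54.1 57.2] 3534
crest [611.  259.9] yaw 8.2 len 50.8
t 17.4 pos [605.1 257.7 153.5] w 91.6 F [-0.6 -0.1 -0.9]
[1, 0.0003, 0.001, 0.0245, 0.0, 0.0, -0.3, 1, 0.0007, 0.0021, 0.049, -0.1, 0.0, -0.6, 1, 0.001, 0.0031, 0.0735, -0.1, 0.0, -0.9, 1, 0.001, 0.0031, 0.0735, -0.1, 0.0, -0.9, 1, 0.001, 0.0031, 0.0735, -0.1, 0.0, -0.9]
```

>>> {"name": "play_rows", "arguments": {"commands": [1, 0.001, 0.002, 0.0245, 0, 0, -0.3, 1, 0.002, 0.004, 0.049, 0, 0, -0.7, 1, 0.0025, 0.0055, 0.0735, 0, 0, -1.2, 1, 0.0025, 0.0055, 0.09, 0, 0, -1.2, 1, 0.0025, 0.0055, 0.09, 0, 0, -1.2]}}

```text
time_s: 17.9
tool_pos: [608.4, 258.9, 61.4]
ee_rot: [-2.055, -2.374, 0.009]
contact_force: [-0.8, -0.0, -0.8]
grip_width: 91.9
finger_force: 0.0
```

```bash
python3 - <<'E'
from plan import *
plan([([610.3,260,20],8.4,1,0,20)])
E
```

```text
t 17.9 pos [608.4 258.9  61.4] w 91.9 F [-0.8 -0.  -0.8]
[1, 0.0003, 0.0008, 0.0138, -0.1, 0.0, -0.1, 1, 0.0006, 0.0015, 0.0276, -0.2, 0.1, -0.1, 1, 0.0009, 0.0023, 0.0414, -0.3, 0.1, -0.2, 1, 0.0009, 0.0023, 0.0414, -0.3, 0.1, -0.2, 1, 0.0009, 0.0023, 0.0414, -0.3, 0.1, -0.2]
```

>>> {"name": "play_rows", "arguments": {"commands": [1, 0.0005, 0.001, 0.014, 0, 0, 0, 1, 0.0005, 0.0015, 0.0275, -0.3, 0, 0, 1, 0.001, 0.002, 0.041, -0.3, 0, 0, -1, 0.001, 0.002, 0.041, -0.3, 0, 0, -1, 0.001, 0.002, 0.041, -0.3, 0, 0], "force": 30}}

```text
time_s: 18.4
tool_pos: [612.0, 262.8, 22.7]
ee_rot: [2.052, 2.375, 0.005]
contact_force: [0.5, -0.2, -0.6]
grip_width: 80.4
finger_force: 0.0
```

>>> {"name": "play_rows", "arguments": {"commands": [-1, 0, 0, 0, 0, 0, 0, -1, 0, 0, 0, 0, 0, 0, -1, 0, 0, 0, 0, 0, 0, -1, 0, 0, 0, 0, 0, 0, -1, 0, 0, 0, 0, 0, 0]}}

```text
time_s: 18.9
tool_pos: [611.0, 262.8, 23.5]
ee_rot: [2.053, 2.376, 0.003]
contact_force: [-5.2, -0.9, 6.1]
grip_width: 52.0
finger_force: 30.0
```

```bash
python3 - <<'E'
from plan import *
x,y,z=sense()['tool_pos']
X,Y=rack(0,-1)
plan([([x,y,z+50],8.4,-1,0,25),([580,200,140],6,-1,0,35),([X+12,Y+30,140],RY,-1,0,44),([X,Y,110],RY,-1,0,15)])
E
```

```text
t 18.9 pos [611.  262.8  23.5] w 52.0 F [-5.2 -0.9  6.1]
[-1, 0.0, 0.0001, -0.025, 0.1, 0.0, 0.0, -1, 0.0, 0.0001, -0.05, 0.1, 0.0, -0.1, -1, -0.0192, -0.0131, -0.0722, 0.1, 0.0, 0.7, -1, -0.0384, -0.0263, -0.0944, 0.1, 0.0, 1.5, -1, -0.0577, -0.0395, -0.1166, 0.1, 0.0, 2.3]
[-1, -0.0393, -0.0186, 0.0, 0.0, 0.0, 1.5, -1, -0.0787, -0.0372, 0.0, 0.0, 0.0, 3.0, -1, -0.118, -0.0558, 0.0, 0.0, 0.0, 4.5, -1, -0.1573, -0.0744, 0.0, 0.0, 0.0, 6.0, -1, -0.1967, -0.0929, 0.0, 0.0, 0.0, 7.4]
[-1, -0.0414, -0.0133, 0.0, 0.0, 0.0, 1.5, -1, -0.0828, -0.0267, 0.0, 0.0, 0.0, 3.0, -1, -0.1242, -0.04, 0.0, 0.0, 0.0, 4.5, -1, -0.1343, -0.0438, 0.01, 0.0, 0.0, 4.5, -1, -0.1444, -0.0475, 0.02, 0.0, 0.0, 4.5]
[-1, -0.0104, -0.003, 0.01, 0.0, 0.0, 0.0, -1, -0.0104, -0.003, 0.01, 0.0, 0.0, 0.0, -1, -0.0104, -0.003, 0.01, 0.0, 0.0, 0.0, -1, -0.0104, -0.003, 0.01, 0.0, 0.0, 0.0, -1, -0.0104, -0.003, 0.01, 0.0, 0.0, 0.0]
```

>>> {"name": "play_rows", "arguments": {"commands": [-1, 0, 0, -0.025, 0, 0, 0, -1, 0, 0, -0.05, 0, 0, 0, -1, -0.019, -0.013, -0.072, 0, 0, 0.7, -1, -0.038, -0.026, -0.094, 0, 0, 1.5, -1, -0.0575, -0.0395, -0.1165, 0, 0, 2.3]}}

```text
time_s: 19.4
tool_pos: [580.7, 199.4, 139.8]
ee_rot: [2.1, 2.332, 0.006]
contact_force: [0.8, 0.1, -1.7]
grip_width: 52.0
finger_force: 30.0
```

>>> {"name": "play_rows", "arguments": {"commands": [-1, -0.039, -0.0185, 0, 0, 0, 1.5, -1, -0.079, -0.037, 0, 0, 0, 3, -1, -0.118, -0.056, 0, 0, 0, 4.5, -1, -0.157, -0.0745, 0, 0, 0, 6, -1, -0.197, -0.093, 0, 0, 0, 7.4]}}

```text
time_s: 19.9
tool_pos: [508.7, -7.2, 139.0]
ee_rot: [2.246, 2.191, 0.007]
contact_force: [0.1, -0.1, -2.4]
grip_width: 51.9
finger_force: 30.0
```

>>> {"name": "play_rows", "arguments": {"commands": [-1, -0.0415, -0.0135, 0, 0, 0, 1.5, -1, -0.083, -0.0265, 0, 0, 0, 3, -1, -0.124, -0.04, 0, 0, 0, 4.5, -1, -0.134, -0.044, 0.01, 0, 0, 4.5, -1, -0.144, -0.0475, 0.02, 0, 0, 4.5]}}

```text
time_s: 20.4
tool_pos: [458.3, -149.8, 118.4]
ee_rot: [2.332, 2.099, 0.008]
contact_force: [0.1, 0.0, -2.2]
grip_width: 51.9
finger_force: 30.0
```

>>> {"name": "play_rows", "arguments": {"commands": [-1, -0.005, -0.0015, 0.005, 0, 0, 0, -1, -0.0085, -0.003, 0.01, 0, 0, 0, -1, -0.0085, -0.003, 0.02, 0, 0, 0, -1, -0.0085, -0.003, 0.02, 0, 0, 0, -1, -0.0085, -0.003, 0.02, 0, 0, 0]}}

```text
time_s: 20.9
tool_pos: [454.7, -155.5, 98.2]
ee_rot: [2.329, 2.105, 0.006]
contact_force: [0.1, -0.5, -2.1]
grip_width: 52.0
finger_force: 30.0
```

```bash
python3 - <<'E'
from plan import *
X,Y=rack(0,1)
plan([([X,Y,70],RY,-1,0,12)])
E
```

```text
t 20.9 pos [ 454.7 -155.5   98.2] w 52.0 F [ 0.1 -0.5 -2.1]
[-1, -0.0004, -0.0005, 0.0094, 0.1, 0.0, 0.0, -1, -0.0008, -0.001, 0.0188, 0.2, -0.1, 0.1, -1, -0.0012, -0.0015, 0.0282, 0.2, -0.1, 0.1, -1, -0.0012, -0.0015, 0.0282, 0.2, -0.1, 0.1, -1, -0.0012, -0.0015, 0.0282, 0.2, -0.1, 0.1]
```

>>> {"name": "play_rows", "arguments": {"commands": [-1, -0.0005, -0.0005, 0.0095, 0, 0, 0, -1, -0.001, -0.001, 0.019, 0, 0, 0, -1, -0.001, -0.0015, 0.028, 0.2, 0, 0, -1, -0.001, -0.0015, 0.038, 0.2, 0, 0, -1, -0.001, -0.0015, 0.045, 0.2, 0, 0]}}

```text
time_s: 21.4
tool_pos: [452.7, -157.1, 52.3]
ee_rot: [-2.332, -2.104, -0.002]
contact_force: [0.9, 0.6, -2.7]
grip_width: 52.1
finger_force: 30.0
```

>>> {"name": "play_rows", "arguments": {"commands": [-1, 0, 0, 0.004, 0, 0, 0, -1, 0, 0, 0.008, 0, 0, 0, -1, 0, 0, 0.012, 0, 0, 0, -1, 0, 0, 0.012, 0, 0, 0, -1, 0, 0, 0.012, 0, 0, 0]}}

```text
time_s: 21.9
tool_pos: [453.3, -157.3, 41.7]
ee_rot: [2.332, 2.104, 0.003]
contact_force: [0.5, 0.6, -2.5]
grip_width: 52.0
finger_force: 30.0
```

>>> {"name": "play_rows", "arguments": {"commands": [-1, 0, 0, 0.001, 0, 0, 0, -1, 0, 0, 0.002, 0, 0, 0, -1, 0, 0, 0.003, 0, 0, 0, -1, 0, 0, 0.004, 0, 0, 0, -1, 0, 0, 0.004, 0, 0, 0]}}

```text
time_s: 22.4
tool_pos: [453.1, -157.3, 37.5]
ee_rot: [-2.332, -2.105, -0.003]
contact_force: [-0.5, -0.0, -2.4]
grip_width: 51.8
finger_force: 30.0
```

>>> {"name": "play_rows", "arguments": {"commands": [-1, 0, 0, 0.0005, 0, 0, 0, -1, 0, 0, 0.001, 0, 0, 0, -1, 0, 0, 0.0015, 0, 0, 0, -1, 0, 0, 0.0015, 0, 0, 0, -1, 0, 0, 0.0015, 0, 0, 0]}}

```text
time_s: 22.9
tool_pos: [453.2, -157.3, 36.0]
ee_rot: [2.332, 2.105, 0.003]
contact_force: [1.3, 0.1, -2.6]
grip_width: 51.9
finger_force: 30.0
```

>>> {"name": "play_rows", "arguments": {"commands": [-1, 0, 0, 0.0005, 0, 0, 0, -1, 0, 0, 0.001, 0, 0, 0, -1, 0, 0, 0.0015, 0, 0, 0, -1, 0, 0, 0.0015, 0, 0, 0, -1, 0, 0, 0.0015, 0, 0, 0]}}

```text
time_s: 23.4
tool_pos: [453.3, -157.3, 35.8]
ee_rot: [2.332, 2.104, 0.003]
contact_force: [-3.8, 1.0, 12.4]
grip_width: 52.1
finger_force: 30.0
```

>>> {"name": "play_rows", "arguments": {"commands": [-1, 0, 0, 0.0003, 0, 0, 0, -1, 0, 0, 0.0006, 0, 0, 0, -1, 0, 0, 0.0008, 0, 0, 0, -1, 0, 0, 0.0008, 0, 0, 0, -1, 0, 0, 0.0008, 0, 0, 0]}}

```text
time_s: 23.9
tool_pos: [453.3, -157.3, 35.7]
ee_rot: [-2.333, -2.104, -0.004]
contact_force: [-6.9, 2.8, 21.9]
grip_width: 51.7
finger_force: 30.0
```

>>> {"name": "play_rows", "arguments": {"commands": [-1, 0, 0, -0.001, 0, 0, 0, -1, 0, 0, -0.0018, 0, 0, 0, 0.3, 0, 0, -0.0018, 0, 0, 0, 0.4, 0, 0, -0.0018, 0, 0, 0, 0.4, 0, 0, -0.0018, 0, 0, 0]}}

```text
time_s: 24.4
tool_pos: [453.4, -157.4, 35.5]
ee_rot: [2.332, 2.105, 0.003]
contact_force: [-0.6, 1.0, 0.3]
grip_width: 64.1
finger_force: 0.0
```

>>> {"name": "play_rows", "arguments": {"commands": [0.4, 0, 0, -0.001, 0, 0, 0, 0.4, 0, 0, -0.008, 0, 0, 0, 0.4, 0, 0, -0.02, 0, 0, 0, 1, 0, 0, -0.05, 0, 0, 0, 1, 0, 0, -0.075, 0, 0, 0]}}

```text
time_s: 24.9
tool_pos: [453.2, -157.5, 112.4]
ee_rot: [2.332, 2.104, 0.003]
contact_force: [0.3, -0.4, 0.1]
grip_width: 75.5
finger_force: 0.0
```

```bash
python3 - <<'E'
from plan import *
S=vision.camera('scene')
cv2.imwrite('pics/s3.png',S[0][190:310,160:320,::-1].repeat(4,0).repeat(4,1))
plan([([590,-250,160],-12,1,0,40),([605,-267,150],-15.5,1,0,12)])
E
```

```text
t 24.9 pos [ 455.9 -158.4  116.1] w 79.9 F [ 1.2 -1.2  0.6]
[1, -0.0155, 0.0286, -0.0086, 0.1, 0.0, 1.2, 1, -0.0309, 0.0573, -0.0171, 0.2, 0.0, 2.4, 1, -0.0464, 0.0859, -0.0257, 0.3, 0.0, 3.7, 1, -0.0619, 0.1145, -0.0342, 0.4, 0.0, 4.9, 1, -0.0774, 0.1432, -0.0428, 0.4, 0.0, 6.1]
[1, -0.0045, 0.0061, 0.0033, 0.0, 0.0, 1.2, 1, -0.009, 0.0121, 0.0067, 0.0, 0.0, 2.3, 1, -0.0135, 0.0182, 0.01, 0.0, 0.0, 3.5, 1, -0.0135, 0.0182, 0.01, 0.0, 0.0, 3.5, 1, -0.0135, 0.0182, 0.01, 0.0, 0.0, 3.5]
```

View pics/s3.png

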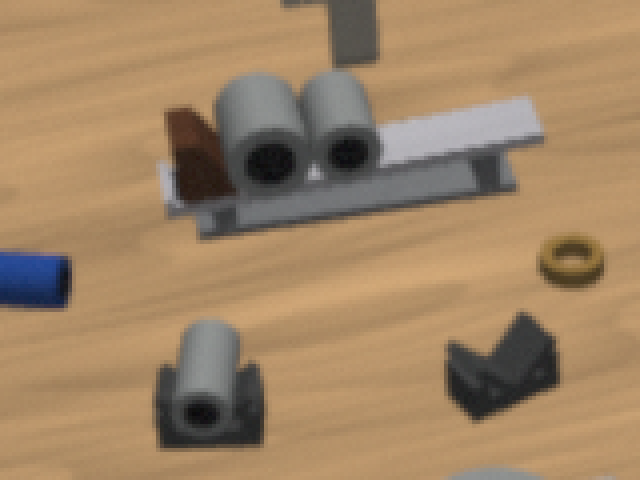

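The 36 mm roller at crop (340,122) touches the 44 mm one at (262,130), and both lie square. Next is the 28 mm roller.

>>> {"name": "play_rows", "arguments": {"commands": [1, -0.0155, 0.0285, -0.0085, 0, 0, 1.2, 1, -0.031, 0.057, -0.017, 0, 0, 2.4, 1, -0.0465, 0.086, -0.0255, 0.3, 0, 3.7, 1, -0.062, 0.1145, -0.034, 0.4, 0, 4.9, 1, -0.0775, 0.143, -0.043, 0.4, 0, 6.1]}}

```text
time_s: 25.45
tool_pos: [588.6, -249.8, 155.1]
ee_rot: [-2.438, -1.974, 0.004]
contact_force: [1.1, 0.1, -0.6]
grip_width: 91.7
finger_force: 0.0
```

>>> {"name": "play_rows", "arguments": {"commands": [1, -0.0045, 0.006, 0.003, 0, 0, 1.2, 1, -0.009, 0.012, 0.0065, 0, 0, 2.3, 1, -0.0135, 0.018, 0.01, 0, 0, 3.5, 1, -0.0135, 0.018, 0.01, 0, 0, 3.5, 1, -0.0135, 0.018, 0.01, 0, 0, 3.5]}}

```text
time_s: 25.95
tool_pos: [601.2, -265.5, 143.0]
ee_rot: [-2.495, -1.898, 0.006]
contact_force: [-0.5, 0.6, 0.6]
grip_width: 92.0
finger_force: 0.0
```

```bash
python3 - <<'E'
from plan import *
from roll import *
roller('w5',604.5,-266.5,36,28,36)
plan([([604.5,-266.5,80],-15.5,1,0,25)])
E
```

```text
[ 601.2 -265.5  143. ]
all (array([ 606.2, -268.5]), np.float64(25.7), np.float64(50.8), np.float64(73.0)) [45.  47.6] 2674
crest [ 606.1 -268.6] yaw -18.0 len 50.8
t 26.0 pos [ 601.5 -265.4  143.2] w 91.6 F [-0.2  0.4  0.3]
[1, -0.0001, 0.0012, 0.0211, -0.1, 0.0, 0.0, 1, -0.0002, 0.0024, 0.0421, -0.3, 0.0, 0.0, 1, -0.0003, 0.0037, 0.0632, -0.4, -0.1, 0.1, 1, -0.0003, 0.0037, 0.0632, -0.4, -0.1, 0.1, 1, -0.0003, 0.0037, 0.0632, -0.4, -0.1, 0.1]
```

```bash
python3 - <<'E'
from plan import *
plan([([605.8,-268.4,60],-17.3,1,0,25)])
E
```

```text
t 26.0 pos [ 601.5 -265.4  143.2] w 91.6 F [-0.2  0.4  0.3]
[1, -0.0005, 0.0014, 0.0208, -0.1, 0.0, 0.5, 1, -0.0009, 0.0028, 0.0416, -0.2, 0.0, 0.9, 1, -0.0014, 0.0042, 0.0624, -0.3, 0.0, 1.4, 1, -0.0018, 0.0056, 0.0832, -0.4, -0.1, 1.9, 1, -0.0018, 0.0056, 0.0832, -0.4, -0.1, 1.9]
```

>>> {"name": "play_rows", "arguments": {"commands": [1, -0.0005, 0.0015, 0.021, 0, 0, 0.5, 1, -0.001, 0.003, 0.0415, -0.2, 0, 0.9, 1, -0.0015, 0.004, 0.0625, -0.3, 0, 1.4, 1, -0.002, 0.0055, 0.083, -0.4, 0, 1.9, 1, -0.002, 0.0055, 0.083, -0.4, 0, 1.9]}}

```text
time_s: 26.5
tool_pos: [603.9, -267.6, 57.5]
ee_rot: [-2.527, -1.858, 0.003]
contact_force: [-0.5, -0.1, -0.4]
grip_width: 91.7
finger_force: 0.0
```

```bash
python3 - <<'E'
from plan import *
plan([([605.8,-268.4,15],-17.3,1,0,18)])
E
```

```text
t 26.5 pos [ 603.9 -267.6   57.5] w 91.7 F [-0.5 -0.1 -0.4]
[1, -0.0001, 0.0008, 0.0142, -0.1, 0.0, 0.0, 1, -0.0001, 0.0015, 0.0284, -0.2, -0.1, 0.0, 1, -0.0002, 0.0023, 0.0425, -0.3, -0.1, 0.0, 1, -0.0002, 0.0023, 0.0425, -0.3, -0.1, 0.0, 1, -0.0002, 0.0023, 0.0425, -0.3, -0.1, 0.0]
```

>>> {"name": "play_rows", "arguments": {"commands": [1, 0, 0.001, 0.014, 0, 0, 0, 1, 0, 0.0015, 0.0285, -0.2, 0, 0, 1, 0, 0.0015, 0.042, -0.3, 0, 0, 1, 0, 0.0015, 0.042, -0.3, 0, 0, -1, 0, 0.0015, 0.042, -0.3, 0, 0], "force": 30}}

```text
time_s: 27.0
tool_pos: [607.5, -269.6, 18.0]
ee_rot: [2.528, 1.858, 0.006]
contact_force: [-0.5, 0.3, 0.4]
grip_width: 87.5
finger_force: 0.0
```

>>> {"name": "play_rows", "arguments": {"commands": [-1, 0, 0, 0, 0, 0, 0, -1, 0, 0, 0, 0, 0, 0, -1, 0, 0, 0, 0, 0, 0, -1, 0, 0, 0, 0, 0, 0, -1, 0, 0, 0, 0, 0, 0]}}

```text
time_s: 27.5
tool_pos: [607.3, -269.6, 18.6]
ee_rot: [2.529, 1.858, 0.006]
contact_force: [-2.4, 1.5, 2.2]
grip_width: 52.0
finger_force: 30.0
```

```bash
python3 - <<'E'
from plan import *
x,y,z=sense()['tool_pos']
# roller offset along tool x (approx up-slope)
a=np.deg2rad(-17.5);off=np.dot(np.array([606,-268.5])-[x,y],[-np.sin(a),np.cos(a)]);print('off',off,z)
X,Y=rack(0,30-off)
plan([([x,y,z+65],-17.4,-1,0,25),([X+10,Y-10,120],RY,-1,0,36),([X,Y,110],RY,-1,0,12)])
E
```

```text
off 0.6156245199900235 18.6410654590524
t 27.5 pos [ 607.3 -269.6   18.6] w 52.0 F [-2.4  1.5  2.2]
[-1, 0.0, 0.0001, -0.0217, 0.1, 0.0, 0.0, -1, 0.0, 0.0002, -0.0433, 0.2, 0.0, 0.0, -1, 0.0, 0.0003, -0.065, 0.3, 0.0, 0.0, -1, 0.0139, -0.0286, -0.0712, 0.3, 0.0, -1.9, -1, 0.0278, -0.0576, -0.0774, 0.3, 0.0, -3.8]
[-1, 0.0158, -0.028, -0.0061, 0.0, 0.0, -1.9, -1, 0.0315, -0.056, -0.0121, 0.0, 0.0, -3.8, -1, 0.0473, -0.084, -0.0182, 0.0, 0.0, -5.7, -1, 0.063, -0.112, -0.0242, 0.0, 0.0, -7.7, -1, 0.0667, -0.1181, -0.0192, 0.0, 0.0, -7.7]
[-1, 0.0045, -0.0055, 0.005, 0.0, 0.0, 0.0, -1, 0.0045, -0.0055, 0.005, 0.0, 0.0, 0.0, -1, 0.0045, -0.0055, 0.005, 0.0, 0.0, 0.0, -1, 0.0045, -0.0055, 0.005, 0.0, 0.0, 0.0, -1, 0.0045, -0.0055, 0.005, 0.0, 0.0, 0.0]
```

>>> {"name": "play_rows", "arguments": {"commands": [-1, 0, 0, -0.0215, 0, 0, 0, -1, 0, 0, -0.0435, 0.2, 0, 0, -1, 0, 0.0005, -0.065, 0.3, 0, 0, -1, 0.014, -0.0285, -0.071, 0.3, 0, -1.9, -1, 0.028, -0.0575, -0.0775, 0.3, 0, -3.8]}}

```text
time_s: 28.0
tool_pos: [561.1, -226.0, 96.3]
ee_rot: [2.466, 1.942, 0.003]
contact_force: [0.3, -0.1, -0.8]
grip_width: 51.5
finger_force: 30.0
```

>>> {"name": "play_rows", "arguments": {"commands": [-1, 0.016, -0.028, -0.006, 0, 0, -1.9, -1, 0.0315, -0.056, -0.012, 0, 0, -3.8, -1, 0.0475, -0.084, -0.018, 0, 0, -5.7, -1, 0.063, -0.112, -0.024, 0, 0, -7.7, -1, 0.0665, -0.118, -0.019, 0, 0, -7.7]}}

```text
time_s: 28.5
tool_pos: [459.8, -130.9, 115.2]
ee_rot: [-2.329, -2.108, -0.003]
contact_force: [0.1, 0.1, -2.2]
grip_width: 51.9
finger_force: 30.0
```

>>> {"name": "play_rows", "arguments": {"commands": [-1, 0.0035, -0.0055, 0.005, 0, 0, 0, -1, 0.0035, -0.0055, 0.01, 0, 0, 0, -1, 0.0035, -0.0055, 0.015, 0, 0, 0, -1, 0.0035, -0.0055, 0.015, 0, 0, 0, -1, 0.0035, -0.0055, 0.015, 0, 0, 0]}}

```text
time_s: 29.0
tool_pos: [456.9, -129.9, 99.1]
ee_rot: [2.333, 2.103, 0.0]
contact_force: [-0.4, 0.0, -1.5]
grip_width: 52.3
finger_force: 30.0
```

```bash
python3 - <<'E'
from plan import *
X,Y=rack(0,29)
plan([([X,Y,60],RY,-1,0,12)])
E
```

```text
t 29.0 pos [ 456.9 -129.9   99.1] w 52.3 F [-0.4  0.  -1.5]
[-1, 0.0003, -0.0003, 0.0098, 0.0, 0.0, 0.0, -1, 0.0006, -0.0005, 0.0195, 0.0, 0.0, 0.0, -1, 0.0009, -0.0008, 0.0293, 0.0, 0.0, 0.0, -1, 0.0012, -0.001, 0.0391, 0.0, 0.0, 0.0, -1, 0.0012, -0.001, 0.0391, 0.0, 0.0, 0.0]
```

>>> {"name": "play_rows", "arguments": {"commands": [-1, 0.0005, -0.0005, 0.01, 0, 0, 0, -1, 0.0005, -0.0005, 0.02, 0, 0, 0, -1, 0.001, -0.001, 0.03, 0, 0, 0, -1, 0.001, -0.001, 0.04, 0, 0, 0, -1, 0.001, -0.001, 0.046, 0, 0, 0]}}

```text
time_s: 29.5
tool_pos: [455.1, -128.0, 52.2]
ee_rot: [-2.332, -2.104, 0.0]
contact_force: [0.3, 0.1, -1.0]
grip_width: 51.9
finger_force: 30.0
```

>>> {"name": "play_rows", "arguments": {"commands": [-1, 0, 0, 0.004, 0, 0, 0, -1, 0, 0, 0.008, 0, 0, 0, -1, 0, 0, 0.012, 0, 0, 0, -1, 0, 0, 0.015, 0, 0, 0, -1, 0, 0, 0.015, 0, 0, 0]}}

```text
time_s: 30.0
tool_pos: [455.7, -128.2, 38.3]
ee_rot: [2.332, 2.104, 0.001]
contact_force: [0.1, 0.1, -1.7]
grip_width: 51.9
finger_force: 30.0
```

>>> {"name": "play_rows", "arguments": {"commands": [-1, 0, 0, 0.0005, 0, 0, 0, -1, 0, 0, 0.001, 0, 0, 0, -1, 0, 0, 0.0015, 0, 0, 0, -1, 0, 0, 0.0015, 0, 0, 0, -1, 0, 0, 0.0015, 0, 0, 0]}}

```text
time_s: 30.5
tool_pos: [456.0, -128.2, 37.1]
ee_rot: [2.332, 2.104, 0.002]
contact_force: [0.4, 0.3, -0.9]
grip_width: 51.5
finger_force: 30.0
```

>>> {"name": "play_rows", "arguments": {"commands": [-1, 0, 0, 0.0005, 0, 0, 0, -1, 0, 0, 0.001, 0, 0, 0, -1, 0, 0, 0.0015, 0, 0, 0, -1, 0, 0, 0.0015, 0, 0, 0, -1, 0, 0, 0.0015, 0, 0, 0]}}

```text
time_s: 31.0
tool_pos: [455.9, -128.2, 35.5]
ee_rot: [2.332, 2.104, 0.001]
contact_force: [0.1, -0.3, -1.1]
grip_width: 52.2
finger_force: 30.0
```

>>> {"name": "play_rows", "arguments": {"commands": [-1, 0, 0, 0.0004, 0, 0, 0, -1, 0, 0, 0.0008, 0, 0, 0, -1, 0, 0, 0.001, 0, 0, 0, -1, 0, 0, 0.001, 0, 0, 0, -1, 0, 0, 0.001, 0, 0, 0]}}

```text
time_s: 31.5
tool_pos: [455.9, -128.3, 34.6]
ee_rot: [2.332, 2.104, 0.002]
contact_force: [-0.2, -0.2, -0.5]
grip_width: 51.7
finger_force: 30.0
```

>>> {"name": "play_rows", "arguments": {"commands": [-1, 0, 0, 0.0004, 0, 0, 0, -1, 0, 0, 0.0008, 0, 0, 0, -1, 0, 0, 0.001, 0, 0, 0, -1, 0, 0, 0.001, 0, 0, 0, -1, 0, 0, 0.001, 0, 0, 0]}}

```text
time_s: 32.0
tool_pos: [455.9, -128.2, 34.5]
ee_rot: [2.332, 2.104, 0.002]
contact_force: [-3.2, 0.7, 12.2]
grip_width: 51.7
finger_force: 30.0
```

>>> {"name": "play_rows", "arguments": {"commands": [-1, 0, 0, -0.0008, 0, 0, 0, 0.3, 0, 0, -0.0008, 0, 0, 0, 0.4, 0, 0, -0.0008, 0, 0, 0, 0.4, 0, 0, -0.0008, 0, 0, 0, 0.4, 0, 0, -0.0008, 0, 0, 0]}}

```text
time_s: 32.5
tool_pos: [455.9, -128.2, 34.2]
ee_rot: [2.332, 2.104, 0.001]
contact_force: [-0.0, 0.6, -1.0]
grip_width: 64.2
finger_force: 0.0
```

>>> {"name": "play_rows", "arguments": {"commands": [0.4, 0, 0, -0.001, 0, 0, 0, 0.4, 0, 0, -0.008, 0, 0, 0, 0.4, 0, 0, -0.02, 0, 0, 0, 1, 0, 0, -0.05, 0, 0, 0, 1, 0, 0, -0.075, 0, 0, 0]}}

```text
time_s: 33.0
tool_pos: [455.9, -128.3, 111.1]
ee_rot: [2.332, 2.104, 0.002]
contact_force: [-0.0, -0.1, 0.1]
grip_width: 76.0
finger_force: 0.0
```

```bash
python3 - <<'E'
from plan import *
S=vision.camera('scene')
cv2.imwrite('pics/s4.png',S[0][190:310,160:320,::-1].repeat(4,0).repeat(4,1))
plan([([615,110,155],-14,1,0,40),([634,131,145],-17,1,0,12)])
E
```

```text
t 33.0 pos [ 458.6 -129.   114.9] w 79.8 F [ 1.  -0.4  2.6]
[1, 0.0317, 0.0164, -0.0049, 0.1, 0.0, 1.0, 1, 0.0635, 0.0328, -0.0098, 0.1, 0.0, 2.0, 1, 0.0952, 0.0493, -0.0147, 0.2, 0.0, 3.0, 1, 0.1269, 0.0657, -0.0196, 0.2, 0.0, 4.0, 1, 0.1587, 0.0821, -0.0245, 0.3, 0.0, 5.1]
[1, 0.0331, 0.0135, -0.005, 0.1, 0.0, 1.0, 1, 0.0661, 0.0271, -0.01, 0.1, 0.0, 2.0, 1, 0.0992, 0.0406, -0.0149, 0.2, 0.0, 3.0, 1, 0.1072, 0.0455, -0.0116, 0.2, 0.0, 4.0, 1, 0.1153, 0.0503, -0.0082, 0.2, 0.0, 5.0]
[1, 0.0085, 0.0042, 0.0033, 0.0, 0.0, 1.0, 1, 0.0085, 0.0042, 0.0033, 0.0, 0.0, 1.0, 1, 0.0085, 0.0042, 0.0033, 0.0, 0.0, 1.0, 1, 0.0085, 0.0042, 0.0033, 0.0, 0.0, 1.0, 1, 0.0085, 0.0042, 0.0033, 0.0, 0.0, 1.0]
```

View pics/s4.png

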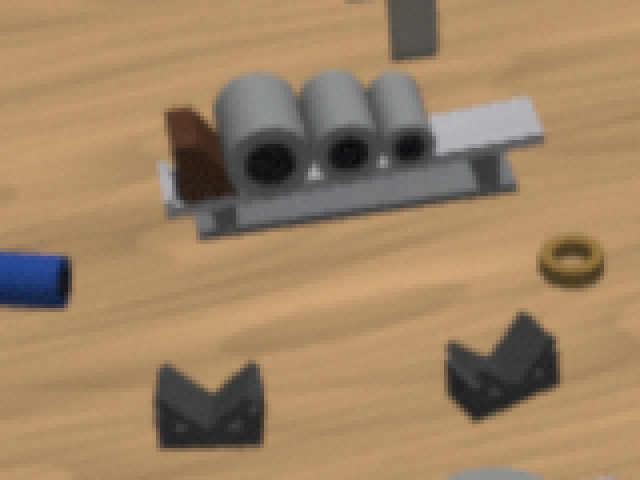

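Three rollers now lie in contact and in order at crop (262,130), (340,122) and (402,117). Next is the 20 mm roller, the grey one in the dark V-block.

>>> {"name": "play_rows", "arguments": {"commands": [1, 0.0315, 0.0165, -0.005, 0, 0, 1, 1, 0.0635, 0.033, -0.01, 0, 0, 2, 1, 0.095, 0.0495, -0.0145, 0.2, 0, 3, 1, 0.127, 0.0655, -0.0195, 0.2, 0, 4, 1, 0.1585, 0.082, -0.0245, 0.3, 0, 5.1]}}

```text
time_s: 33.55
tool_pos: [554.4, 22.4, 135.3]
ee_rot: [-2.422, -1.996, 0.003]
contact_force: [0.7, -0.7, -0.5]
grip_width: 91.6
finger_force: 0.0
```

>>> {"name": "play_rows", "arguments": {"commands": [1, 0.033, 0.0135, -0.005, 0, 0, 1, 1, 0.066, 0.027, -0.01, 0, 0, 2, 1, 0.099, 0.0405, -0.015, 0, 0, 3, 1, 0.107, 0.0455, -0.0115, 0, 0, 4, 1, 0.115, 0.0505, -0.008, 0, 0, 5]}}

```text
time_s: 34.05
tool_pos: [625.5, 125.2, 142.3]
ee_rot: [-2.506, -1.89, 0.003]
contact_force: [-0.5, -0.3, 0.3]
grip_width: 91.9
finger_force: 0.0
```

>>> {"name": "play_rows", "arguments": {"commands": [1, 0.0085, 0.004, 0.0035, 0, 0, 1, 1, 0.0085, 0.004, 0.0035, 0, 0, 1, 1, 0.0085, 0.004, 0.0035, 0, 0, 1, 1, 0.0085, 0.004, 0.0035, 0, 0, 1, 1, 0.0085, 0.004, 0.0035, 0, 0, 1]}}

```text
time_s: 34.55
tool_pos: [631.1, 130.5, 138.4]
ee_rot: [-2.524, -1.866, 0.005]
contact_force: [0.2, 1.2, 0.2]
grip_width: 92.1
finger_force: 0.0
```

```bash
python3 - <<'E'
from plan import *
from roll import *
roller('w6',633.8,131,35,20,34.5)
plan([([634,131,80],-17,1,0,25)])
E
```

```text
[631.1 130.5 138.4]
all (array([636.1, 130.6]), np.float64(14.1), np.float64(51.1), np.float64(73.0)) [36.4 38.2] 1330
crest [636.2 130.6] yaw -17.1 len 51.0
t 34.6 pos [631.2 130.7 138.5] w 92.2 F [-0.5  0.5  0.7]
[1, 0.0004, 0.001, 0.0195, -0.1, 0.0, 0.0, 1, 0.0008, 0.0019, 0.039, -0.2, 0.0, 0.0, 1, 0.0012, 0.0029, 0.0585, -0.2, 0.0, 0.0, 1, 0.0012, 0.0029, 0.0585, -0.2, 0.0, 0.0, 1, 0.0012, 0.0029, 0.0585, -0.2, 0.0, 0.0]
```

View pics/w6.png

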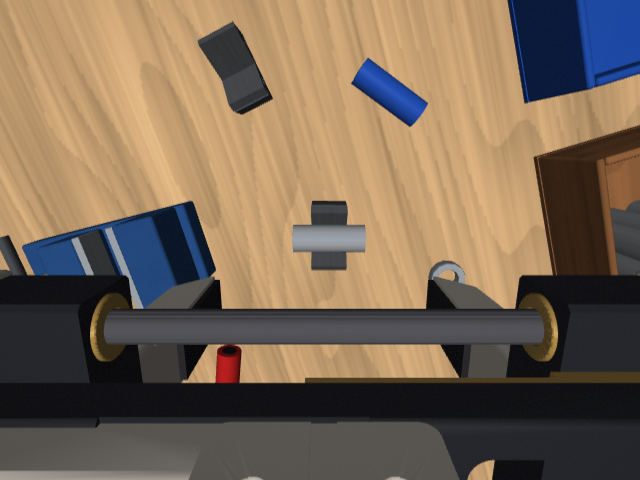

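The thin roller is at (329,238) in its V-block. The blue look-alike is at (390,92) and the red one at (228,365), and I'm leaving both alone. The vise on the left is close, so I'll check its height against the gripper body.

```bash
python3 - <<'E'
from plan import *
for t in ('scene0','side0','w6'):
  p=np.load(f'pics/{t}.npz')['w'].reshape(-1,3)
  m=(p[:,0]>490)&(p[:,0]<560)&(p[:,1]>105)&(p[:,1]<215)&(p[:,2]>8)&(p[:,2]<110);q=p[m]
  print(t,np.percentile(q,[1,99],axis=0).round(0),len(q))
plan([([635.8,130.5,45],-17,1,0,25)])
E
```

```text
scene0 [[496. 125.   9.]
 [542. 185.  65.]] 923
side0 [[492. 129.  10.]
 [532. 188.  63.]] 1764
w6 [[501. 130.  10.]
 [541. 187.  64.]] 7131
t 34.6 pos [631.2 130.7 138.5] w 92.2 F [-0.5  0.5  0.7]
[1, 0.0003, 0.0012, 0.0234, -0.1, 0.0, 0.0, 1, 0.0006, 0.0024, 0.0467, -0.1, 0.0, 0.0, 1, 0.0009, 0.0036, 0.0701, -0.2, 0.0, 0.0, 1, 0.0012, 0.0049, 0.0935, -0.2, 0.0, 0.0, 1, 0.0012, 0.0049, 0.0935, -0.2, 0.0, 0.0]
```

>>> {"name": "play_rows", "arguments": {"commands": [1, 0.0005, 0.001, 0.0235, 0, 0, 0, 1, 0.0005, 0.0025, 0.0465, 0, 0, 0, 1, 0.001, 0.0035, 0.07, -0.2, 0, 0, 1, 0.001, 0.005, 0.0935, -0.2, 0, 0, 1, 0.001, 0.005, 0.0935, -0.2, 0, 0]}}

```text
time_s: 35.1
tool_pos: [633.0, 130.0, 41.4]
ee_rot: [-2.523, -1.867, 0.01]
contact_force: [-0.7, -0.1, -0.5]
grip_width: 91.8
finger_force: 0.0
```

```bash
python3 - <<'E'
from plan import *
plan([([635.8,130.5,13],-17,1,0,14)])
E
```

```text
t 35.1 pos [633.  130.   41.4] w 91.8 F [-0.7 -0.1 -0.5]
[1, 0.0005, 0.0009, 0.0095, -0.1, 0.1, 0.0, 1, 0.0009, 0.0018, 0.0189, -0.2, 0.1, 0.0, 1, 0.0014, 0.0027, 0.0284, -0.3, 0.2, 0.0, 1, 0.0014, 0.0027, 0.0284, -0.3, 0.2, 0.0, 1, 0.0014, 0.0027, 0.0284, -0.3, 0.2, 0.0]
```

>>> {"name": "play_rows", "arguments": {"commands": [1, 0, 0.0005, 0.0095, 0, 0, 0, 1, 0, 0.001, 0.019, -0.2, 0, 0, 1, 0, 0.0015, 0.029, -0.3, 0, 0, 1, 0, 0.0015, 0.03, -0.3, 0, 0, 1, 0, 0.0015, 0.03, -0.3, 0, 0], "force": 25}}

```text
time_s: 35.6
tool_pos: [637.1, 130.5, 14.5]
ee_rot: [2.522, 1.867, 0.003]
contact_force: [0.5, -0.4, 1.1]
grip_width: 91.7
finger_force: 0.0
```

>>> {"name": "play_rows", "arguments": {"commands": [-1, 0, 0, 0, 0, 0, 0, -1, 0, 0, 0, 0, 0, 0, -1, 0, 0, 0, 0, 0, 0, -1, 0, 0, 0, 0, 0, 0, -1, 0, 0, 0, 0, 0, 0]}}

```text
time_s: 36.1
tool_pos: [637.4, 130.5, 14.9]
ee_rot: [2.522, 1.867, 0.004]
contact_force: [-0.8, -0.2, -0.6]
grip_width: 56.4
finger_force: 0.3
```

>>> {"name": "play_rows", "arguments": {"commands": [-1, 0, 0, 0, 0, 0, 0, -1, 0, 0, 0, 0, 0, 0, -1, 0, 0, -0.005, 0, 0, 0, -1, 0, 0, -0.01, 0, 0, 0, -1, 0, 0, -0.01, 0, 0, 0]}}

```text
time_s: 36.6
tool_pos: [638.2, 130.6, 25.8]
ee_rot: [2.521, 1.866, 0.007]
contact_force: [0.3, -0.1, -0.1]
grip_width: 51.7
finger_force: 25.0
```

```bash
python3 - <<'E'
from plan import *
x,y,z=sense()['tool_pos']
a=np.deg2rad(-17);off=np.dot(np.array([636.1,130.6])-[x,y],[-np.sin(a),np.cos(a)]);print('off',off,z)
X,Y=rack(0,52.5-off);print(X,Y)
plan([([x,y,z+80],-17,-1,0,25),([X+15,Y+20,125],RY,-1,0,38),([X,Y,110],RY,-1,0,12)])
E
```

```text
off -0.6568062514363371 25.811611261630134
458.56412296209334 -104.62477507274446
t 36.6 pos [638.2 130.6  25.8] w 51.7 F [ 0.3 -0.1 -0.1]
[-1, 0.0, 0.0001, -0.02, 0.1, 0.0, 0.0, -1, 0.0, 0.0002, -0.04, 0.2, 0.0, 0.0, -1, 0.0, 0.0004, -0.06, 0.3, 0.0, 0.0, -1, 0.0, 0.0005, -0.08, 0.4, 0.0, 0.0, -1, -0.0317, -0.0113, -0.0825, 0.4, 0.0, -1.4]
[-1, -0.0315, -0.0126, -0.0024, 0.0, 0.0, -1.4, -1, -0.0629, -0.0252, -0.0048, 0.0, 0.0, -2.8, -1, -0.0944, -0.0377, -0.0072, 0.0, 0.0, -4.2, -1, -0.1258, -0.0503, -0.0096, 0.0, 0.0, -5.5, -1, -0.1573, -0.0629, -0.012, 0.0, 0.0, -6.9]
[-1, -0.0297, -0.0163, -0.0024, 0.0, 0.0, -1.4, -1, -0.0594, -0.0326, -0.0048, 0.0, 0.0, -2.8, -1, -0.0668, -0.0365, 0.0002, 0.0, 0.0, -2.8, -1, -0.0741, -0.0404, 0.0052, 0.0, 0.0, -2.8, -1, -0.0814, -0.0444, 0.0102, 0.0, 0.0, -2.8]
```

>>> {"name": "play_rows", "arguments": {"commands": [-1, 0, 0, -0.02, 0, 0, 0, -1, 0, 0, -0.04, 0.2, 0, 0, -1, 0, 0.0005, -0.06, 0.3, 0, 0, -1, 0, 0.0005, -0.08, 0.4, 0, 0, -1, -0.0315, -0.0115, -0.0825, 0.4, 0, -1.4]}}

```text
time_s: 37.1
tool_pos: [621.0, 109.3, 110.7]
ee_rot: [-2.496, -1.907, -0.013]
contact_force: [0.7, -0.1, -0.6]
grip_width: 51.5
finger_force: 25.0
```

>>> {"name": "play_rows", "arguments": {"commands": [-1, -0.0315, -0.0125, -0.0025, 0, 0, -1.4, -1, -0.063, -0.025, -0.005, 0, 0, -2.8, -1, -0.0945, -0.0375, -0.007, 0, 0, -4.2, -1, -0.126, -0.0505, -0.0095, 0, 0, -5.5, -1, -0.1575, -0.063, -0.012, 0, 0, -6.9]}}

```text
time_s: 37.6
tool_pos: [513.0, -32.0, 119.7]
ee_rot: [-2.381, -2.047, 0.002]
contact_force: [0.5, -0.3, 0.1]
grip_width: 51.8
finger_force: 25.0
```

>>> {"name": "play_rows", "arguments": {"commands": [-1, -0.0295, -0.0165, -0.0025, 0, 0, -1.4, -1, -0.0595, -0.0325, -0.005, 0, 0, -2.8, -1, -0.067, -0.0365, 0, 0, 0, -2.8, -1, -0.074, -0.0405, 0.005, 0, 0, -2.8, -1, -0.0815, -0.0445, 0.01, 0, 0, -2.8]}}

```text
time_s: 38.1
tool_pos: [458.0, -104.3, 109.3]
ee_rot: [-2.33, -2.105, 0.001]
contact_force: [0.6, -0.5, -0.9]
grip_width: 51.7
finger_force: 25.0
```

>>> {"name": "play_rows", "arguments": {"commands": [-1, 0, 0, 0.005, 0, 0, 0, -1, 0, 0, 0.01, 0, 0, 0, -1, 0, 0, 0.01, 0, 0, 0, -1, 0, 0, 0.01, 0, 0, 0, -1, 0, 0, 0.01, 0, 0, 0]}}

```text
time_s: 38.6
tool_pos: [457.9, -104.3, 99.6]
ee_rot: [-2.33, -2.105, 0.002]
contact_force: [-0.2, 1.0, -0.4]
grip_width: 51.6
finger_force: 25.0
```

```bash
python3 - <<'E'
from plan import *
X,Y=rack(0,53)
plan([([X,Y,60],RY,-1,0,10)])
E
```

```text
t 38.6 pos [ 457.9 -104.3   99.6] w 51.6 F [-0.2  1.  -0.4]
[-1, -0.0001, 0.0002, 0.0099, 0.0, 0.0, 0.0, -1, -0.0002, 0.0004, 0.0198, -0.1, 0.0, 0.0, -1, -0.0003, 0.0006, 0.0297, -0.1, 0.0, 0.1, -1, -0.0004, 0.0008, 0.0396, -0.1, 0.0, 0.1, -1, -0.0004, 0.0008, 0.0396, -0.1, 0.0, 0.1]
```

>>> {"name": "play_rows", "arguments": {"commands": [-1, 0, 0, 0.01, 0, 0, 0, -1, 0, 0.0005, 0.02, 0, 0, 0, -1, 0, 0.0005, 0.03, 0, 0, 0, -1, 0, 0.0005, 0.04, 0, 0, 0, -1, 0, 0.0005, 0.046, 0, 0, 0]}}

```text
time_s: 39.1
tool_pos: [457.1, -104.7, 52.1]
ee_rot: [-2.33, -2.102, 0.004]
contact_force: [-0.6, -0.2, -0.9]
grip_width: 51.8
finger_force: 25.0
```

>>> {"name": "play_rows", "arguments": {"commands": [-1, 0, 0, 0.004, 0, 0, 0, -1, 0, 0, 0.008, 0, 0, 0, -1, 0, 0, 0.012, 0, 0, 0, -1, 0, 0, 0.015, 0, 0, 0, -1, 0, 0, 0.015, 0, 0, 0]}}

```text
time_s: 39.6
tool_pos: [457.6, -104.8, 38.2]
ee_rot: [-2.331, -2.103, 0.003]
contact_force: [0.4, -0.4, -1.3]
grip_width: 51.8
finger_force: 25.0
```

>>> {"name": "play_rows", "arguments": {"commands": [-1, 0, 0, 0.0005, 0, 0, 0, -1, 0, 0, 0.001, 0, 0, 0, -1, 0, 0, 0.0015, 0, 0, 0, -1, 0, 0, 0.0015, 0, 0, 0, -1, 0, 0, 0.0015, 0, 0, 0]}}

```text
time_s: 40.1
tool_pos: [457.9, -104.8, 37.1]
ee_rot: [-2.331, -2.103, 0.002]
contact_force: [-0.4, 1.0, -1.1]
grip_width: 51.5
finger_force: 25.0
```

>>> {"name": "play_rows", "arguments": {"commands": [-1, 0, 0, 0.0005, 0, 0, 0, -1, 0, 0, 0.001, 0, 0, 0, -1, 0, 0, 0.0012, 0, 0, 0, -1, 0, 0, 0.0012, 0, 0, 0, -1, 0, 0, 0.0012, 0, 0, 0]}}

```text
time_s: 40.6
tool_pos: [457.8, -104.8, 35.8]
ee_rot: [-2.331, -2.103, 0.003]
contact_force: [-0.2, 0.1, -0.7]
grip_width: 51.8
finger_force: 25.0
```

>>> {"name": "play_rows", "arguments": {"commands": [-1, 0, 0, 0.0005, 0, 0, 0, -1, 0, 0, 0.001, 0, 0, 0, -1, 0, 0, 0.0012, 0, 0, 0, -1, 0, 0, 0.0012, 0, 0, 0, -1, 0, 0, 0.0012, 0, 0, 0]}}

```text
time_s: 41.1
tool_pos: [457.8, -104.8, 34.6]
ee_rot: [-2.331, -2.104, 0.003]
contact_force: [0.5, 0.2, -1.0]
grip_width: 51.6
finger_force: 25.0
```

>>> {"name": "play_rows", "arguments": {"commands": [-1, 0, 0, 0.0004, 0, 0, 0, -1, 0, 0, 0.0008, 0, 0, 0, -1, 0, 0, 0.0008, 0, 0, 0, -1, 0, 0, 0.0008, 0, 0, 0, -1, 0, 0, 0.0008, 0, 0, 0]}}

```text
time_s: 41.6
tool_pos: [457.8, -104.8, 33.8]
ee_rot: [-2.331, -2.103, 0.003]
contact_force: [0.5, -0.1, -0.7]
grip_width: 51.8
finger_force: 25.0
```

>>> {"name": "play_rows", "arguments": {"commands": [-1, 0, 0, 0.0004, 0, 0, 0, -1, 0, 0, 0.0008, 0, 0, 0, -1, 0, 0, 0.0008, 0, 0, 0, -1, 0, 0, 0.0008, 0, 0, 0, -1, 0, 0, 0.0008, 0, 0, 0]}}

```text
time_s: 42.1
tool_pos: [457.9, -104.8, 33.6]
ee_rot: [-2.331, -2.103, 0.002]
contact_force: [-2.1, 0.8, 8.1]
grip_width: 51.7
finger_force: 25.0
```

>>> {"name": "play_rows", "arguments": {"commands": [-1, 0, 0, -0.0006, 0, 0, 0, 0.3, 0, 0, -0.0006, 0, 0, 0, 0.4, 0, 0, -0.0006, 0, 0, 0, 0.4, 0, 0, -0.0006, 0, 0, 0, 0.4, 0, 0, -0.0006, 0, 0, 0]}}

```text
time_s: 42.6
tool_pos: [457.8, -104.8, 33.5]
ee_rot: [-2.331, -2.103, 0.003]
contact_force: [-0.4, -0.0, 0.6]
grip_width: 64.0
finger_force: 0.0
```

>>> {"name": "play_rows", "arguments": {"commands": [0.4, 0, 0, -0.001, 0, 0, 0, 0.4, 0, 0, -0.008, 0, 0, 0, 0.4, 0, 0, -0.02, 0, 0, 0, 1, 0, 0, -0.05, 0, 0, 0, 1, 0, 0, -0.09, 0, 0, 0]}}

```text
time_s: 43.1
tool_pos: [456.6, -104.6, 124.2]
ee_rot: [-2.329, -2.102, 0.006]
contact_force: [0.9, 0.3, -1.2]
grip_width: 75.7
finger_force: 0.0
```

>>> {"name": "play_rows", "arguments": {"commands": [1, -0.03, 0, -0.02, 0, 0, 0, 1, -0.06, 0, -0.04, 0, 0, 0, 1, -0.1, 0, -0.06, 0, 0, 0, 1, -0.1, 0, -0.06, 0, 0, 0, 1, -0.1, 0, -0.06, 0, 0, 0]}}

```text
time_s: 43.6
tool_pos: [448.2, -205.3, 185.0]
ee_rot: [2.335, 2.101, -0.0]
contact_force: [-0.7, 0.8, -0.3]
grip_width: 91.7
finger_force: 0.0
```

>>> {"name": "play_rows", "arguments": {"commands": [1, -0.03, 0, 0, 0, 0, 0, 1, -0.03, 0, 0, 0, 0, 0, 1, -0.03, 0, 0, 0, 0, 0, 1, -0.03, 0, 0, 0, 0, 0, 1, -0.03, 0, 0, 0, 0, 0]}}

```text
time_s: 44.1
tool_pos: [445.1, -232.6, 183.3]
ee_rot: [-2.328, -2.105, 0.002]
contact_force: [-0.4, 0.2, 0.3]
grip_width: 91.8
finger_force: 0.0
```

```bash
python3 - <<'E'
from plan import *
im,w,d=snap('wrist','w7');p=w.reshape(-1,3);a=np.deg2rad(RY)
r=(p[:,:2]-RACK)@np.array([[np.cos(a),-np.sin(a)],[np.sin(a),np.cos(a)]])
for n,y,D in (('44',-46,44),('36',-6,36),('28',26,28),('20',49,20)):
  top=32+.06*y+D+1
  m=(abs(r[:,0])<40)&(abs(r[:,1]-y)<8)&(abs(p[:,2]-top)<6);h=r[m];z=p[m,2]
  t=z>np.percentile(z,99)-1.2;b=h[t];v=np.linalg.svd(b-b.mean(0),full_matrices=0)[2][0]
  print(n,'x',((np.percentile(h[:,0],1)+np.percentile(h[:,0],99))/2).round(1),'y',b[:,1].mean().round(1),'top',np.percentile(z,98).round(1),'expect',round(top,1),'ang',np.rad2deg(np.arctan(v[1]/v[0])).round(1))
m=(abs(r[:,0])<30)&(r[:,1]<-60)&(r[:,1]>-105)&(p[:,2]>58)&(p[:,2]<75);print('chock top y',r[m].mean(0).round(1),p[m,2].max())
S=vision.camera('scene')
cv2.imwrite('pics/s5.png',S[0][190:310,160:320,::-1].repeat(4,0).repeat(4,1))
E
```

```text
44 x 2.2 y -45.3 top 75.4 expect 74.2 ang -0.9
36 x 1.6 y -5.5 top 69.8 expect 68.6 ang 2.2
28 x 1.4 y 26.5 top 63.7 expect 62.6 ang -0.3
20 x 0.8 y 50.2 top 57.2 expect 55.9 ang -0.0
chock top y [  1.6 -78.3] 69.97297527709622
```

View pics/s5.png

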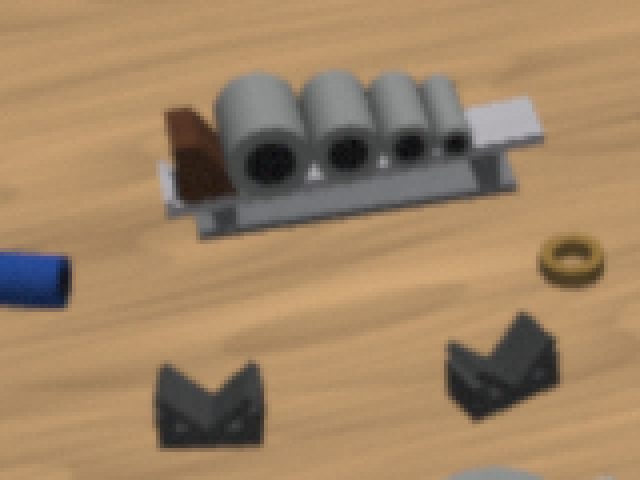

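The picture shows the chock and all four rollers in contact and in order, at crop x of about 200, 262, 340, 402 and 445. The measured gaps match contact and everything is let go.

```bash
python3 -c "
from station import ticket
print(ticket.job_done())"
```

```text
the job is handed in; nothing more can be done
None
```

The chock sits by the lip with its slanted face up the slope. The four rollers rest against it and one another, thickest to thinnest, all let go, and the job is handed in; no verdict came back.

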